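# Clean down the bench shear and lock its lever

### The job

Clean down the bench shear: first get every aluminium offcut off its bed (and any that has ended up on the bench) into the scrap bin. Then swing the shear's lever down until its hole lines up with the holes in the two cheeks, and push the long lock pin from the parts tray fully home through all three from the left, the side away from the bed. Leave the other parts in the tray.

Things in the scene. Friction and masses are not known exactly. Their poses are not given: they have to be found in the camera images.
- shear: Bench shear, fixed, 250 (x) x 170 (y) mm; origin on the bench under it, x away from the robot, y to the left, z up. Its steel bed (top 30 mm up) spans x -115..135, y -85..45 mm, with 8 mm high fences, 6 mm thick, just inside its edge (tops 38 mm above the bench) at the far edge and the right (-y) edge. On the left stand two upright cheek plates, 6 mm thick, centred on y = 66 and y = 94 mm, x -22..82, up to 96 mm high; the lever swings between them. Its position and yaw vary.
- bed (a point): Middle of the bed's top face (30 mm up); axes as the shear's.
- lock_hole (a point): Middle of the 14 mm lock hole on the outer (left, +y) face of the left cheek, 78 mm above the bench; axes as the shear's. The pin goes in along -y through left cheek (6 mm), lever (12 mm) and right cheek (6 mm), 34 mm from outer face to the far face of the right cheek. The right cheek's hole and, with the lever at 0, the lever's hole lie on the same axis.
- shear_lever (a joint): Angle of the lever, rad; 0 = level with its hole in line with the cheeks' holes, positive = raised; it starts raised and can go from -0.15 to 1.1: there is no stop at 0. A stiff hinge (about 0.35 N m) holds it wherever it is left. The hinge runs along the shear's y through x = 60, y = 80, z = 78 mm of the shear; the lever reaches 168 mm from there towards the robot (-x of the shear) at 0; its 14 mm hole is 60 mm from the hinge.
- lever_grip (a point): Middle of the lever's round rubber handle (18 mm thick, 68 mm long), on its axis 140 mm from the hinge.
- scrap_bin: Scrap bin: open dark steel box, fixed, 200 (x) x 150 (y) x 48 mm high, walls and floor 4 mm; origin under its middle. Stands left or right of the shear.
- parts_tray: Parts tray: shallow grey open tray, fixed, 220 (x) x 150 (y) x 24 mm high, walls and floor 4 mm; origin under its middle. Stands on the other side of the shear than the bin.
- lock_pin: The lock pin, lying in the tray: black square grip 46 mm long, 18 x 18 mm thick, then a round steel shaft 10 mm thick and 52 mm long with a tapered tip. Origin on the underside below the middle of the grip; x along the pin towards the tip, z up as it lies. About 60 g.
- lock_pin_grip (a point): Middle of the lock pin's grip, on its axis.
- lock_pin_tip (a point): Tip of the lock pin's shaft, on its axis, 75 mm from the middle of the grip. Fully home, the shoulder of the grip meets the cheek and the tip is 52 mm past the lock hole's mouth.
- short_pin: A like pin with a shaft only 22 mm long: not the one wanted. Origin as for the lock pin. Stays in the tray.
- spare_cap_0: Black capacitor, 26 mm diameter, 35 mm high, standing in the tray; origin under its middle. Stays in the tray.
- spare_cap_1: Another such capacitor in the tray.
- spare_knob: Black knob, 30 mm diameter, 17 mm high, in the tray; origin under its middle. Stays in the tray.
- spare_knob_silver: Silver knob, 28 mm diameter, 20 mm high, in the tray; origin under its middle. Stays in the tray.
- offcut_0: Offcut of aluminium: bar end 24 (x) x 34 (y) x 24 mm high; origin under its middle. Four to six of the six offcuts are present; all are on the bed at the start.
- offcut_1: Offcut: piece of U-channel, 26 (x) x 36 (y) x 28 mm high, open upwards, its channel along y; origin under its middle.
- offcut_2: Offcut: round bar end 26 mm in diameter, 26 mm high, standing; origin under its middle.
- offcut_3: Offcut: slim bar end 18 (x) x 40 (y) x 18 mm high; origin under its middle.
- offcut_4: Offcut: hexagonal bar end 29 mm over the corners (25 mm over the flats), 22 mm high, standing; origin under its middle.
- offcut_5: Offcut: flat bar end 28 (x) x 38 (y) x 15 mm high; origin under its middle.
There are look-alikes about, which are no part of the job. What is shaped like the offcut_5 but purple is not meant.

How it is judged:
On the way, in this order (a step that is already met when the one before it is completed fails the run):
1. every offcut lies in the scrap bin (x of offcut_0 in the frame of scrap_bin between -0.098 and 0.098 m and y of offcut_0 in the frame of scrap_bin between -0.073 and 0.073 m and z of offcut_0 in the frame of scrap_bin between -0.005 and 0.044 m and x of offcut_1 in the frame of scrap_bin between -0.098 and 0.098 m and y of offcut_1 in the frame of scrap_bin between -0.073 and 0.073 m and z of offcut_1 in the frame of scrap_bin between -0.005 and 0.044 m and x of offcut_2 in the frame of scrap_bin between -0.098 and 0.098 m and y of offcut_2 in the frame of scrap_bin between -0.073 and 0.073 m and z of offcut_2 in the frame of scrap_bin between -0.005 and 0.044 m and x of offcut_3 in the frame of scrap_bin between -0.098 and 0.098 m and y of offcut_3 in the frame of scrap_bin between -0.073 and 0.073 m and z of offcut_3 in the frame of scrap_bin between -0.005 and 0.044 m and x of offcut_4 in the frame of scrap_bin between -0.098 and 0.098 m and y of offcut_4 in the frame of scrap_bin between -0.073 and 0.073 m and z of offcut_4 in the frame of scrap_bin between -0.005 and 0.044 m and x of offcut_5 in the frame of scrap_bin between -0.098 and 0.098 m and y of offcut_5 in the frame of scrap_bin between -0.073 and 0.073 m and z of offcut_5 in the frame of scrap_bin between -0.005 and 0.044 m), for 0.2 s.
2. the lever is down with its hole in line with the cheeks' holes (value of joint shear_lever between -0.04 and 0.04 rad), for 0.2 s.
3. the lock pin is fully home through cheeks and lever (y of lock_pin_tip in the frame of lock_hole below -0.046 m and x of lock_pin_tip in the frame of lock_hole between -0.007 and 0.007 m and z of lock_pin_tip in the frame of lock_hole between -0.007 and 0.007 m and x of lock_pin_grip in the frame of lock_hole between -0.011 and 0.011 m and z of lock_pin_grip in the frame of lock_hole between -0.011 and 0.011 m), for 0.2 s.
At the end, for the whole second after the job is handed in: All offcuts inside the bin, still; lever within 0.08 rad of level; pin released and still, its tip 46 mm or more past the lock hole's mouth (shoulder within 6 mm of the cheek), within 7 mm of the hole's axis (grip within 11 mm); short pin, capacitors and knobs still in the tray (all of step 1 and all of step 3 and value of joint shear_lever between -0.08 and 0.08 rad and x of short_pin in the frame of parts_tray between -0.108 and 0.108 m and y of short_pin in the frame of parts_tray between -0.073 and 0.073 m and z of short_pin in the frame of parts_tray between -0.005 and 0.04 m and x of spare_cap_0 in the frame of parts_tray between -0.108 and 0.108 m and y of spare_cap_0 in the frame of parts_tray between -0.073 and 0.073 m and z of spare_cap_0 in the frame of parts_tray between -0.005 and 0.04 m and x of spare_cap_1 in the frame of parts_tray between -0.108 and 0.108 m and y of spare_cap_1 in the frame of parts_tray between -0.073 and 0.073 m and z of spare_cap_1 in the frame of parts_tray between -0.005 and 0.04 m and x of spare_knob in the frame of parts_tray between -0.108 and 0.108 m and y of spare_knob in the frame of parts_tray between -0.073 and 0.073 m and z of spare_knob in the frame of parts_tray between -0.005 and 0.04 m and x of spare_knob_silver in the frame of parts_tray between -0.108 and 0.108 m and y of spare_knob_silver in the frame of parts_tray between -0.073 and 0.073 m and z of spare_knob_silver in the frame of parts_tray between -0.005 and 0.04 m and linear speed of lock_pin below 0.02 m/s and linear speed of each of offcut_0, offcut_1, offcut_2, offcut_3, offcut_4, offcut_5 below 0.05 m/s); the robot touches nothing.
Of offcut_0, offcut_1, offcut_2, offcut_3, offcut_4, offcut_5 only 4 to 6 are there at a start; the rules pass over those that are not, and their reading is None.
At some moment in a run one of offcut_0, offcut_1, offcut_2, offcut_3, offcut_4, offcut_5 may be knocked a few centimetres aside while the robot is not near it.
Once in a run the grip may slacken for a moment while it holds something.
It also fails if it takes over 210 s, if anything falls off the work surface, if the arm or the gripper's body presses on something with over 40 N, if the wrist force passes 120 N, or if a joint passes its speed limit or range.

### The arm

A 7-joint arm with a two-finger parallel gripper is mounted at the origin on a cart in front of the work surface, level with it; the furniture and walls round the work are solid. World frame = base frame: x ahead of the robot, y to its left, z up, the work surface at z = 0. Lengths are in m, angles in rad, forces in N, time in s.
With the tool pointing down it reaches from about 0.4 to 0.85 m from the base axis. Payload 10.4 kg.
Tool frame: the origin (TCP) lies midway between the tips of the shut fingers; the grasp point (between the pads) lies 19 mm behind it; z points along the fingers, y is the line along which they close (so a half turn about z gives the same grasp; the last joint's range is limited). The gripper opens to 87 mm and grips with 3 to 60 N. Pads are 19 mm wide; open, the fingers measure 117 mm over their backs; the gripper's body (75 mm by 190 mm) begins 51 mm behind the grasp point.
Start: joints at [1.119, 0.332, -0.065, 1.46, 0.022, 1.35, -0.088], TCP at [0.26, -0.568, 0.223] pointing down, gripper open.
Joint ranges: [-2.6, 2.6], [-0.5, 2.12], [-1.47, 1.34], [0.16, 2.42], [-1.27, 4.41], [0.06, 2.06], [-2.6, 2.6]. Speed limits (rad/s): [2.22, 2.22, 2.79, 2.79, 3.14, 3.14, 3.14].

### API

Orientations are given as a unit quaternion [x, y, z, w].
In Python, from bench import sensors, eyes, order gives the robot as it stands.
- The arm moves only by the tool arm_command, never from a script. Its argument "steps" is a list of rows, each an object with "rot": the turn, a rotation vector about the world's x, y, z in degrees, a list of three; "slide": the shift along the world's x, y, z in m, a list of three; "grip": the opening, from 0 (shut) to 1 (fully open). A call has exactly 8 rows; each row shifts and turns the commanded pose from where the row before left it; what a row does not reach is not made up. A row lasts 1/8 s, in which the tool goes at most 62.5 mm and 10.7 degrees, less where a joint would pass 70% of its speed; a pose out of reach is approached as far as the arm can. A call with a gripper value outside its range is refused whole. The fingers move at their own pace and stop on an object; "newtons" is the grip in N (left out, the last holds). Time passes only in rows, so rows that do not move let the fingers close, or fill a call up. It gives the time, the measured TCP pose, the force, the opening and the grip force at its end, in the units of the state.
- sensors.read_state(): the state, without advancing time (a new reading comes with each control period).
- eyes.camera(name): name is "side" or "top" or "wrist"; returns a dict with "pixels" (480x640x3 uint8, red, green, blue), "intrinsics" (3x3 intrinsics, pixels), "pose" (4x4, takes a point from camera to world coordinates). Camera axes: x right, y down, z forward; pixel columns grow to the right and rows downward; lengths in m; the calibration is good to about 2 mm. A picture is of the moment at which its call begins. There is no depth.
- order.close_job(): hands the job in; it is judged then, once.
Trained networks look in a picture, given as the dict that the camera call returned (one of the last four; its "shot" number tells which), for a name from the list of things; names that differ only in an ending like _2 or _b are one class to them, and where a whole thing is asked for, a point or a joint stands for the part that bears it (a point fixed in the world has none). Each returns a list of dicts, best first, with "conf" (0 to 1); they miss things now and then, are a little off and sometimes report something else, mostly with a low value. They report only what shows in the picture. A call takes as long as a camera call. They do not tell look-alikes from the thing itself.
- eyes.look_for(name, picture): "bbox" ([left, top, right, bottom] in pixels, round what is visible of it).
The state is a dict: "time": time; "joint_positions": joint angles; "joint_vel": joint speeds; "joint_torque": joint torques, N m; "ee_pos": TCP position; "eef_rot": TCP orientation; "ft_force": force on the tool from outside, world axes, zero at the start; "torque": the same for the moment, N m; "width": finger opening in m; "grip_force": force on a finger pad.
Only numpy, scipy, OpenCV 4.12 (cv2) and the standard library are available. Lean on these libraries where they do the work, as an engineer would, in place of code of your own. Each camera call takes 0.05 s, during which the arm holds its last target. There are 200 camera calls.

## Working session

There is one attempt and no reset: what is moved stays moved. The work goes in short steps, Python scripts to look and compute and a tool call to move; the robot and the scene stay as the last step left them, time stands still between calls to the robot, and variables do not carry over. Pictures are saved under pics/ and viewed, at most 14 in all, crops included, and the job is handed in when it is done.

Besides the shell and the picture viewer there is one more tool, called in YAML: its name, and indented under it one key for each argument. arm_command: Moves the arm, as the interface text tells. Its arguments: {"type":"object","properties":{"steps":{"type":"array","items":{"type":"object","properties":{"rot":{"type":"array","items":{"type":"number"}},"slide":{"type":"array","items":{"type":"number"}},"grip":{"type":"number"}}}},"newtons":{"type":"number"}},"required":["steps"]}

```bash
ls; mkdir -p pics; cat > h.py <<'E'
import numpy as np, cv2
from bench import sensors, eyes, order
from scipy.spatial.transform import Rotation as R
def snap(c,f=None):
    p=eyes.camera(c)
    if f: cv2.imwrite('pics/'+f,cv2.cvtColor(p['pixels'],cv2.COLOR_RGB2BGR))
    return p
def ray(p,u,v,z):
    K=np.array(p['intrinsics']);T=np.array(p['pose'])
    d=T[:3,:3]@np.linalg.solve(K,[u,v,1]);o=T[:3,3]
    return o+d*(z-o[2])/d[2]
def proj(p,X):
    K=np.array(p['intrinsics']);T=np.array(p['pose'])
    c=K@(T[:3,:3].T@(np.array(X)-T[:3,3]));return c[:2]/c[2]
E
python3 - <<'E'
from h import *
s=sensors.read_state();print({k:np.round(v,3).tolist() for k,v in s.items()})
for c in['top','side']:
    p=snap(c,c+'0.png');print(c,np.round(p['pose'],3).tolist(),np.round(p['intrinsics'],0).tolist())
    for n in['shear','scrap_bin','parts_tray','lock_pin','short_pin','shear_lever']+['offcut_%d'%i for i in range(6)]:
        print(n,[(np.round(d['bbox']).tolist(),round(d['conf'],2)) for d in eyes.look_for(n,p)[:3]])
E
```

```text
pics
{'time': 0.0, 'joint_positions': [1.119, 0.333, -0.065, 1.461, 0.022, 1.35, -0.088], 'joint_vel': [0.002, 0.001, -0.001, -0.001, 0.002, -0.0, -0.0], 'joint_torque': [-0.0, -62.325, 0.025, -38.99, -0.061, 0.04, 0.0], 'ee_pos': [0.26, -0.568, 0.222], 'eef_rot': [0.977, 0.213, -0.0, -0.001], 'ft_force': [-0.136, 0.275, -0.751], 'torque': [0.016, -0.038, 0.029], 'grip_force': 0.0, 'width': 0.087}
top [[-0.015, -0.988, 0.151, 0.352], [-1.0, 0.014, -0.002, 0.11], [0.0, -0.151, -0.989, 1.117], [0.0, 0.0, 0.0, 1.0]] [[466.0, 0.0, 315.0], [0.0, 466.0, 235.0], [0.0, 0.0, 1.0]]
shear [([240.0, 139.0, 324.0, 248.0], 0.68)]
scrap_bin [([351.0, 200.0, 417.0, 289.0], 0.98), ([241.0, 138.0, 326.0, 249.0], 0.17)]
parts_tray [([170.0, 193.0, 239.0, 285.0], 0.9), ([199.0, 206.0, 209.0, 245.0], 0.71)]
lock_pin [([198.0, 206.0, 209.0, 247.0], 0.5)]
short_pin [([201.0, 249.0, 204.0, 276.0], 0.64)]
shear_lever [([242.0, 159.0, 254.0, 227.0], 0.85), ([239.0, 140.0, 326.0, 249.0], 0.38)]
offcut_0 [([444.0, 250.0, 463.0, 264.0], 0.78), ([195.0, 207.0, 207.0, 249.0], 0.63), ([178.0, 199.0, 192.0, 214.0], 
[... 1222 characters left out ...]
71), ([232.0, 241.0, 243.0, 260.0], 0.61), ([333.0, 187.0, 350.0, 200.0], 0.54)]
offcut_1 [([299.0, 244.0, 310.0, 256.0], 0.71), ([232.0, 241.0, 243.0, 260.0], 0.61), ([333.0, 187.0, 350.0, 200.0], 0.54)]
offcut_2 [([299.0, 244.0, 310.0, 256.0], 0.71), ([232.0, 241.0, 243.0, 260.0], 0.61), ([333.0, 187.0, 350.0, 200.0], 0.54)]
offcut_3 [([299.0, 244.0, 310.0, 256.0], 0.71), ([232.0, 241.0, 243.0, 260.0], 0.61), ([333.0, 187.0, 350.0, 200.0], 0.54)]
offcut_4 [([299.0, 244.0, 310.0, 256.0], 0.71), ([232.0, 241.0, 243.0, 260.0], 0.61), ([333.0, 187.0, 350.0, 200.0], 0.54)]
offcut_5 [([299.0, 244.0, 310.0, 256.0], 0.71), ([232.0, 241.0, 243.0, 260.0], 0.61), ([333.0, 187.0, 350.0, 200.0], 0.54)]
```

```bash
python3 - <<'E'
import cv2
a=cv2.imread('pics/top0.png');cv2.imwrite('pics/t0c.png',cv2.resize(a[115:305,160:480],(800,475),interpolation=cv2.INTER_CUBIC))
E
```

```text
(no output)
```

View pics/t0c.png

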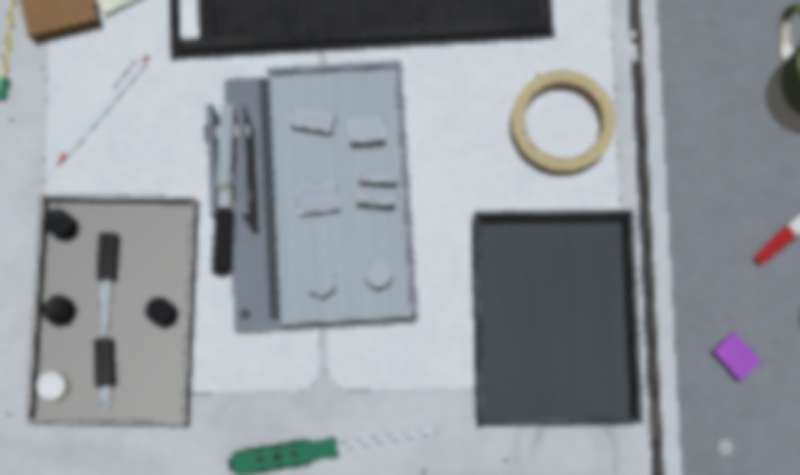

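The top view shows the bin to the right at crop (555,320), the tray to the left at (115,310), six offcuts on the bed, the lock pin's grip at (108,257) with its tip toward the robot, and a purple decoy at (737,357).

```bash
python3 - <<'E'
from h import *
p=snap('top')
def c(x,y,z): return np.round(ray(p,x/2.5+160,y/2.5+115,z),3)[:2]
for n,x,y,z in[('bTL',268,70,.03),('bTR',400,63,.03),('bBR',414,319,.03),('bBL',280,326,.03),('o1',313,122,.05),('o2',367,132,.05),('o3',318,200,.045),('o4',377,193,.055),('o5',322,285,.05),('o6',378,275,.055),('pinback',110,235,.013),('piningrip',106,280,.013),('tip',104,335,.009),('binTL',475,213,.048),('binTR',630,213,.048),('binBL',478,423,.048),('binBR',638,420,.048),('trTL',45,198,.024),('trTR',196,202,.024),('trBL',30,422,.024),('trBR',188,425,.024),('levtip',222,270,.15)]:print(n,c(x,y,z))
w=snap('wrist');print(np.round(w['pose'],3).tolist(),np.round(w['intrinsics'],0).tolist())
T=np.array(w['pose']);s=sensors.read_state();Re=R.from_quat(s['eef_rot']).as_matrix()
print(np.round(Re,3).tolist(),np.round(Re.T@T[:3,:3],3).tolist(),np.round(Re.T@(T[:3,3]-s['ee_pos']),3))
E
```

```text
bTL [0.747 0.22 ]
bTR [0.752 0.091]
bBR [0.5   0.082]
bBL [0.495 0.209]
o1 [0.687 0.175]
o2 [0.677 0.124]
o3 [0.613 0.171]
o4 [0.616 0.115]
o5 [0.53  0.168]
o6 [0.538 0.116]
pinback [0.589 0.374]
piningrip [0.545 0.377]
tip [0.492 0.379]
binTL [0.597 0.024]
binTR [ 0.595 -0.122]
binBL [0.401 0.026]
binBR [ 0.401 -0.12 ]
trTL [0.623 0.435]
trTR [0.617 0.29 ]
trBL [0.409 0.443]
trBR [0.404 0.295]
levtip [0.528 0.247]
[[0.416, -0.882, -0.22, 0.32], [-0.909, -0.404, -0.101, -0.54], [0.0, 0.242, -0.97, 0.384], [0.0, 0.0, 0.0, 1.0]] [[357.0, 0.0, 320.0], [0.0, 357.0, 242.0], [0.0, 0.0, 1.0]]
[[0.909, 0.416, 0.0], [0.416, -0.909, -0.0], [0.0, 0.0, -1.0]] [[0.0, -0.97, -0.242], [1.0, 0.0, 0.0], [-0.0, -0.242, 0.97]] [ 0.066 -0.001 -0.161]
```

arm_command:
  steps:
    - {"slide":[0.022,0.043,0.012],"rot":[0,0,8.5],"grip":1}
    - {"slide":[0.022,0.043,0.012],"rot":[0,0,8.5],"grip":1}
    - {"slide":[0.022,0.043,0.012],"rot":[0,0,8.5],"grip":1}
    - {"slide":[0.022,0.043,0.012],"rot":[0,0,8.5],"grip":1}
    - {"slide":[0.022,0.043,0.012],"rot":[0,0,8.5],"grip":1}
    - {"slide":[0.022,0.043,0.012],"rot":[0,0,8.5],"grip":1}
    - {"slide":[0.022,0.043,0.012],"rot":[0,0,8.5],"grip":1}
    - {"slide":[0.022,0.043,0.012],"rot":[0,0,8.5],"grip":1}

```text
time: 2.4
ee_pos: [0.4364, -0.223, 0.3192]
eef_rot: [0.689, 0.724, -0.0, 0.0]
ft_force: [0.9, -0.3, -0.2]
width: 0.0871
grip_force: 0.0
```

arm_command:
  steps:
    - {"slide":[0.022,0.043,0],"grip":1}
    - {"slide":[0.022,0.043,0],"grip":1}
    - {"slide":[0.022,0.043,0],"grip":1}
    - {"slide":[0.022,0.043,0],"grip":1}
    - {"slide":[0.022,0.043,0],"grip":1}
    - {"slide":[0.022,0.043,0],"grip":1}
    - {"slide":[0.022,0.04,0],"grip":1}
    - {"slide":[0,0,0],"grip":1}

```text
schema error: expected keys rot, slide, grip
```

```bash
python3 - <<'E'
from h import *
s=sensors.read_state();print(s['ee_pos'],R.from_quat(s['eef_rot']).as_matrix()[:,0])
p=snap('wrist','w1.png');np.savez('pics/w1.npz',K=p['intrinsics'],T=p['pose'])
for n in['offcut_0']:
    for d in eyes.look_for(n,p):print(np.round(d['bbox']).tolist(),round(d['conf'],2))
E
```

```text
[ 0.43638505 -0.22296621  0.31920979] [-4.95875521e-02  9.98769633e-01 -5.42846068e-04]
[327.0, 193.0, 362.0, 223.0] 0.71
```

View pics/w1.png

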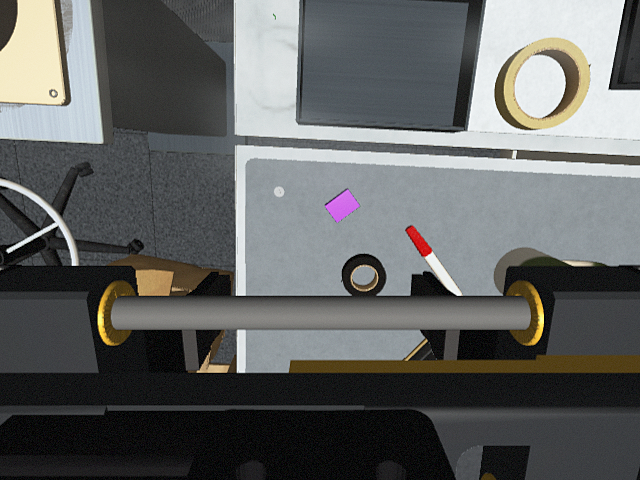

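The wrist view shows the bin at (385,60) and the purple decoy at (342,205). The gripper hides the lower half of the picture, so I stop short of the bed to look at it.

arm_command:
  steps:
    - {"slide":[0.025,0.043,0],"rot":[0,0,0],"grip":1}
    - {"slide":[0.025,0.043,0],"rot":[0,0,0],"grip":1}
    - {"slide":[0.025,0.043,0],"rot":[0,0,0],"grip":1}
    - {"slide":[0.025,0.043,0],"rot":[0,0,0],"grip":1}
    - {"slide":[0.025,0.043,0],"rot":[0,0,0],"grip":1}
    - {"slide":[0.025,0.043,0],"rot":[0,0,0],"grip":1}
    - {"slide":[0.025,0,0],"rot":[0,0,0],"grip":1}
    - {"slide":[0,0,0],"rot":[0,0,0],"grip":1}

```text
time: 3.5
ee_pos: [0.6117, 0.0333, 0.3174]
eef_rot: [0.691, 0.723, -0.0, -0.001]
ft_force: [0.4, -0.2, -0.3]
width: 0.0867
grip_force: 0.0
```

```bash
python3 - <<'E'
from h import *
s=sensors.read_state();print(s['ee_pos'],R.from_quat(s['eef_rot']).as_matrix()[:,0])
p=snap('wrist','w2.png');np.savez('pics/w2.npz',intrinsics=p['intrinsics'],pose=p['pose'])
for d in eyes.look_for('offcut_0',p):print(np.round(d['bbox']).tolist(),round(d['conf'],2))
E
```

```text
[0.61174774 0.03328233 0.31737459] [-4.41922919e-02  9.99022875e-01  5.80943025e-04]
[373.0, 118.0, 399.0, 148.0] 0.94
[324.0, 122.0, 347.0, 156.0] 0.93
[320.0, 72.0, 344.0, 105.0] 0.89
[201.0, 356.0, 234.0, 378.0] 0.87
[387.0, 67.0, 412.0, 107.0] 0.8
[261.0, 90.0, 271.0, 100.0] 0.66
[253.0, 125.0, 277.0, 148.0] 0.64
```

View pics/w2.png

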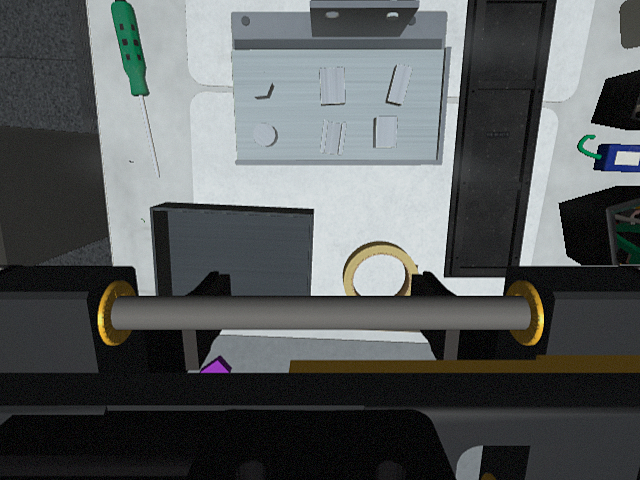

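```bash
python3 - <<'E'
import cv2
a=cv2.imread('pics/w2.png')[45:175,228:452];a=cv2.convertScaleAbs(a,alpha=1.6,beta=-120)
cv2.imwrite('pics/w2c.png',cv2.resize(a,None,fx=3.5,fy=3.5,interpolation=cv2.INTER_CUBIC))
E
```

```text
(no output)
```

View pics/w2c.png

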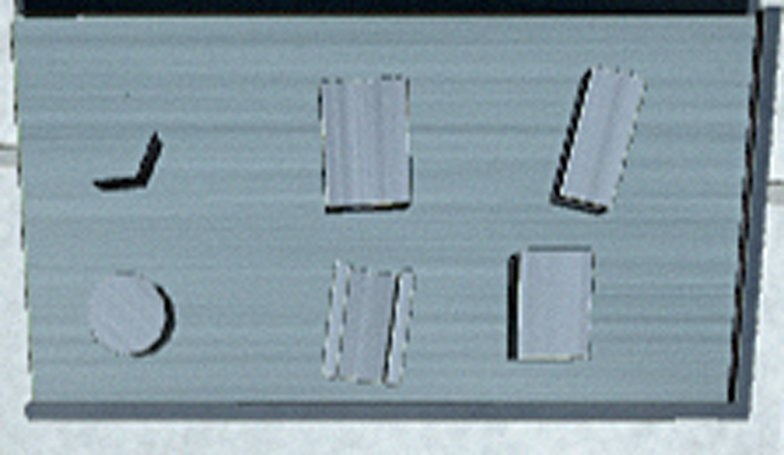

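All six offcuts show: round bar at crop (128,313), U-channel (368,323), block (556,305), hex about (117,141), flat (366,142), slim (605,138).

```bash
python3 - <<'E'
from h import *
p=np.load('pics/w2.npz')
def c(x,y,z): return ray(p,x/3.5+228,y/3.5+45,z)[:2]
for n,x,y,z in[('round',128,313,.056),('U',368,323,.058),('block',556,305,.054),('hex',117,141,.052),('flat',366,142,.045),('slim',612,140,.048),('bTL',18,14,.03),('bBL',32,405,.03),('bBR',746,405,.038),('bTR',766,12,.038)]:print(n,np.round(c(x,y,z),3))
def ang(a,b,z): d=c(*a,z)-c(*b,z);return np.round(np.degrees(np.arctan2(d[1],d[0])),1)
print('U',ang((378,265),(360,382),.058),'flat',ang((320,80),(325,205),.045),ang((408,78),(411,203),.045),'slim',ang((640,80),(605,210),.048),'block',ang((594,250),(590,358),.054),ang((520,250),(518,358),.054))
s=snap('side')
b=[170,180,330,330]
im=cv2.cvtColor(s['pixels'],cv2.COLOR_RGB2BGR)[180:330,150:350];cv2.imwrite('pics/s1.png',cv2.resize(im,None,fx=4,fy=4,interpolation=cv2.INTER_CUBIC))
E
```

```text
round [0.545 0.118]
U [0.622 0.118]
block [0.683 0.126]
hex [0.54 0.17]
flat [0.619 0.174]
slim [0.698 0.178]
bTL [0.504 0.211]
bBL [0.507 0.086]
bBR [0.754 0.097]
bTR [0.745 0.22 ]
U 83.9 flat 95.0 95.0 slim 79.5 block 93.3 93.6
```

View pics/s1.png

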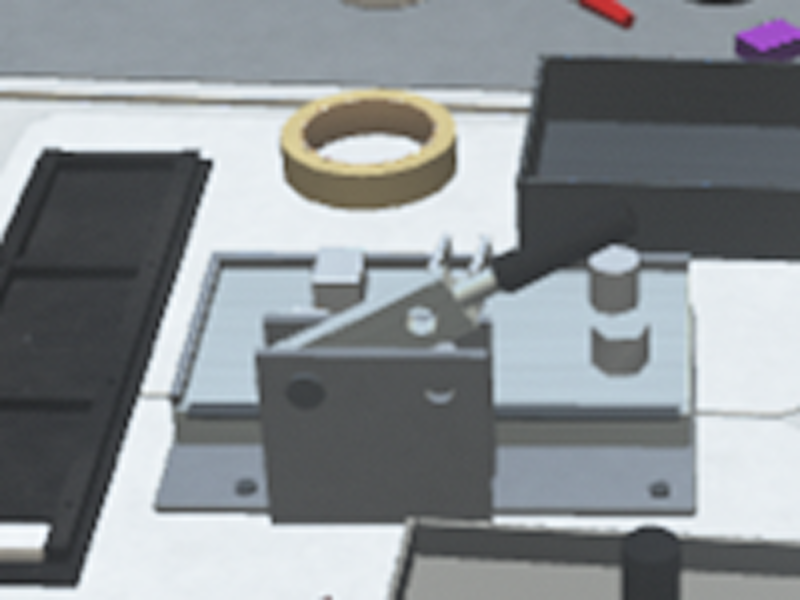

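arm_command:
  newtons: 25
  steps:
    - {"slide":[-0.0335,0.0425,-0.04],"rot":[0,0,0],"grip":0.65}
    - {"slide":[-0.0335,0.0425,-0.04],"rot":[0,0,0],"grip":0.65}
    - {"slide":[0,0,-0.05],"rot":[0,0,0],"grip":0.65}
    - {"slide":[0,0,-0.05],"rot":[0,0,0],"grip":0.65}
    - {"slide":[0,0,-0.05],"rot":[0,0,0],"grip":0.65}
    - {"slide":[0,0,-0.04],"rot":[0,0,0],"grip":0.65}
    - {"slide":[0,0,-0.01],"rot":[0,0,0],"grip":0.65}
    - {"slide":[0,0,0],"rot":[0,0,0],"grip":0.65}

```text
time: 4.65
ee_pos: [0.5489, 0.1122, 0.0451]
eef_rot: [0.691, 0.723, 0.0, 0.0]
ft_force: [0.6, 0.2, 0.4]
width: 0.0565
grip_force: 0.0
```

arm_command:
  steps:
    - {"slide":[0,0,0],"rot":[0,0,0],"grip":0}
    - {"slide":[0,0,0],"rot":[0,0,0],"grip":0}
    - {"slide":[0,0,0],"rot":[0,0,0],"grip":0}
    - {"slide":[0,0,0],"rot":[0,0,0],"grip":0}
    - {"slide":[0,0,0],"rot":[0,0,0],"grip":0}
    - {"slide":[0,0,0.03],"rot":[0,0,0],"grip":0}
    - {"slide":[0,0,0.04],"rot":[0,0,0],"grip":0}
    - {"slide":[0,0,0],"rot":[0,0,0],"grip":0}

```text
time: 5.65
ee_pos: [0.5504, 0.1132, 0.1171]
eef_rot: [0.691, 0.723, 0.002, 0.002]
ft_force: [-0.2, 1.1, -0.9]
width: 0.0253
grip_force: 25.0
```

arm_command:
  steps:
    - {"slide":[-0.02,-0.0386,0],"rot":[0,0,0],"grip":0}
    - {"slide":[-0.02,-0.0386,0],"rot":[0,0,0],"grip":0}
    - {"slide":[-0.02,-0.0386,0],"rot":[0,0,0],"grip":0}
    - {"slide":[-0.02,-0.0386,0],"rot":[0,0,0],"grip":0}
    - {"slide":[-0.02,-0.0386,0],"rot":[0,0,0],"grip":0}
    - {"slide":[0,0,-0.04],"rot":[0,0,0],"grip":0}
    - {"slide":[0,0,-0.045],"rot":[0,0,0],"grip":0}
    - {"slide":[0,0,0],"rot":[0,0,0],"grip":0}

```text
time: 6.65
ee_pos: [0.4457, -0.0798, 0.0265]
eef_rot: [0.691, 0.723, -0.001, -0.003]
ft_force: [-0.3, -0.5, 0.2]
width: 0.0252
grip_force: 25.0
```

arm_command:
  steps:
    - {"slide":[0,0,0],"rot":[0,0,0],"grip":0.65}
    - {"slide":[0,0,0],"rot":[0,0,0],"grip":0.65}
    - {"slide":[0,0,0.05],"rot":[0,0,0],"grip":0.65}
    - {"slide":[0.01,0.02,0.05],"rot":[0,0,0],"grip":0.65}
    - {"slide":[0.04,0.045,0],"rot":[0,0,-4],"grip":0.65}
    - {"slide":[0.04,0.045,0],"rot":[0,0,-4.5],"grip":0.65}
    - {"slide":[0.04,0.045,0],"rot":[0,0,0],"grip":0.65}
    - {"slide":[0.04,0.045,0],"rot":[0,0,0],"grip":0.65}

```text
time: 7.65
ee_pos: [0.6205, 0.1207, 0.1309]
eef_rot: [0.743, 0.669, 0.001, 0.001]
ft_force: [-0.1, -0.5, -0.4]
width: 0.0565
grip_force: 0.0
```

arm_command:
  steps:
    - {"slide":[0,0,0],"rot":[0,0,0],"grip":0.65}
    - {"slide":[0,0,0],"rot":[0,0,0],"grip":0.65}
    - {"slide":[0,0,0],"rot":[0,0,0],"grip":0.65}
    - {"slide":[0,0,0],"rot":[0,0,0],"grip":0.65}
    - {"slide":[0,0,0],"rot":[0,0,0],"grip":0.65}
    - {"slide":[0,0,0],"rot":[0,0,0],"grip":0.65}
    - {"slide":[0,0,0],"rot":[0,0,0],"grip":0.65}
    - {"slide":[0,0,0],"rot":[0,0,0],"grip":0.65}

```text
time: 8.65
ee_pos: [0.6187, 0.1195, 0.1293]
eef_rot: [0.743, 0.67, 0.0, -0.0]
ft_force: [-0.6, 0.4, -0.5]
width: 0.0567
grip_force: 0.0
```

arm_command:
  steps:
    - {"slide":[0.002,0,-0.04],"rot":[0,0,0],"grip":0.65}
    - {"slide":[0,0,-0.035],"rot":[0,0,0],"grip":0.65}
    - {"slide":[0,0,-0.018],"rot":[0,0,0],"grip":0.65}
    - {"slide":[0,0,0],"rot":[0,0,0],"grip":0.65}
    - {"slide":[0,0,0],"rot":[0,0,0],"grip":0}
    - {"slide":[0,0,0],"rot":[0,0,0],"grip":0}
    - {"slide":[0,0,0],"rot":[0,0,0],"grip":0}
    - {"slide":[0,0,0],"rot":[0,0,0],"grip":0}

```text
time: 9.65
ee_pos: [0.6209, 0.1195, 0.0367]
eef_rot: [0.743, 0.67, 0.0, 0.0]
ft_force: [-1.0, 0.1, 2.5]
width: 0.0255
grip_force: 25.0
```

arm_command:
  steps:
    - {"slide":[0,0,0.04],"rot":[0,0,0],"grip":0}
    - {"slide":[0,0,0.04],"rot":[0,0,0],"grip":0}
    - {"slide":[-0.024,-0.04,0],"rot":[0,0,0],"grip":0}
    - {"slide":[-0.024,-0.04,0],"rot":[0,0,0],"grip":0}
    - {"slide":[-0.024,-0.04,0],"rot":[0,0,0],"grip":0}
    - {"slide":[-0.024,-0.04,0],"rot":[0,0,0],"grip":0}
    - {"slide":[-0.024,-0.04,0],"rot":[0,0,0],"grip":0}
    - {"slide":[0,0,0],"rot":[0,0,0],"grip":0}

```text
time: 10.65
ee_pos: [0.4991, -0.0843, 0.1162]
eef_rot: [0.745, 0.667, -0.001, 0.0]
ft_force: [-0.2, 0.3, -0.7]
width: 0.0257
grip_force: 25.0
```

arm_command:
  steps:
    - {"slide":[0,0,-0.045],"rot":[0,0,0],"grip":0}
    - {"slide":[0,0,-0.04],"rot":[0,0,0],"grip":0}
    - {"slide":[0,0,0],"rot":[0,0,0],"grip":0}
    - {"slide":[0,0,0],"rot":[0,0,0],"grip":0.45}
    - {"slide":[0,0,0],"rot":[0,0,0],"grip":0.45}
    - {"slide":[0,0,0.05],"rot":[0,0,0],"grip":0.45}
    - {"slide":[0,0,0.04],"rot":[0,0,0],"grip":0.6}
    - {"slide":[0.03,0.034,0],"rot":[0,0,5],"grip":0.6}

```text
time: 11.65
ee_pos: [0.5327, -0.0496, 0.1261]
eef_rot: [0.714, 0.7, 0.001, 0.004]
ft_force: [0.9, -0.8, -0.5]
width: 0.0495
grip_force: 0.0
```

arm_command:
  steps:
    - {"slide":[0.039,0.044,0],"rot":[0,0,5],"grip":0.6}
    - {"slide":[0.039,0.044,0],"rot":[0,0,0],"grip":0.6}
    - {"slide":[0.039,0.044,0],"rot":[0,0,0],"grip":0.6}
    - {"slide":[0.038,0.044,0],"rot":[0,0,0],"grip":0.6}
    - {"slide":[0,0,0],"rot":[0,0,0],"grip":0.6}
    - {"slide":[0,0,-0.04],"rot":[0,0,0],"grip":0.6}
    - {"slide":[0,0,-0.02],"rot":[0,0,0],"grip":0.6}
    - {"slide":[0,0,0],"rot":[0,0,0],"grip":0.6}

```text
time: 12.65
ee_pos: [0.6849, 0.1284, 0.0605]
eef_rot: [0.682, 0.731, -0.001, -0.0]
ft_force: [-0.5, 0.7, 0.7]
width: 0.0521
grip_force: 0.0
```

arm_command:
  steps:
    - {"slide":[0,0,-0.023],"rot":[0,0,0],"grip":0.6}
    - {"slide":[0,0,0],"rot":[0,0,0],"grip":0.6}
    - {"slide":[0,0,0],"rot":[0,0,0],"grip":0}
    - {"slide":[0,0,0],"rot":[0,0,0],"grip":0}
    - {"slide":[0,0,0],"rot":[0,0,0],"grip":0}
    - {"slide":[0,0,0],"rot":[0,0,0],"grip":0}
    - {"slide":[0,0,0.04],"rot":[0,0,0],"grip":0}
    - {"slide":[0,0,0.04],"rot":[0,0,0],"grip":0}

```text
time: 13.65
ee_pos: [0.6853, 0.1294, 0.1189]
eef_rot: [0.682, 0.732, -0.0, -0.0]
ft_force: [0.7, -0.3, 0.4]
width: 0.0237
grip_force: 25.0
```

arm_command:
  steps:
    - {"slide":[-0.026,-0.0415,0],"rot":[0,0,0],"grip":0}
    - {"slide":[-0.026,-0.0415,0],"rot":[0,0,0],"grip":0}
    - {"slide":[-0.026,-0.0415,0],"rot":[0,0,0],"grip":0}
    - {"slide":[-0.026,-0.0415,0],"rot":[0,0,0],"grip":0}
    - {"slide":[-0.026,-0.0415,0],"rot":[0,0,0],"grip":0}
    - {"slide":[0,0,-0.03],"rot":[0,0,0],"grip":0}
    - {"slide":[0,0,-0.04],"rot":[0,0,0],"grip":0}
    - {"slide":[0,0,-0.015],"rot":[0,0,0],"grip":0}

```text
time: 14.65
ee_pos: [0.5544, -0.078, 0.0315]
eef_rot: [0.682, 0.732, -0.001, -0.001]
ft_force: [0.6, 0.3, 0.4]
width: 0.0238
grip_force: 25.0
```

arm_command:
  steps:
    - {"slide":[0,0,0],"rot":[0,0,0],"grip":0.45}
    - {"slide":[0,0,0],"rot":[0,0,0],"grip":0.45}
    - {"slide":[0,0,0.05],"rot":[0,0,0],"grip":0.45}
    - {"slide":[0,0,0.045],"rot":[0,0,1],"grip":0.65}
    - {"slide":[0.013,0.05,0],"rot":[0,0,0],"grip":0.65}
    - {"slide":[0.013,0.05,0],"rot":[0,0,0],"grip":0.65}
    - {"slide":[0.013,0.05,0],"rot":[0,0,0],"grip":0.65}
    - {"slide":[0.013,0.05,0],"rot":[0,0,0],"grip":0.65}

```text
time: 15.65
ee_pos: [0.6087, 0.1237, 0.1301]
eef_rot: [0.675, 0.738, 0.001, 0.001]
ft_force: [-0.3, -0.2, -0.3]
width: 0.0563
grip_force: 0.0
```

```bash
python3 - <<'E'
from h import *
s=sensors.read_state();print(s['ee_pos'])
p=snap('wrist','w3.png')
for d in eyes.look_for('offcut_0',p):
    b=d['bbox'];print(np.round(b).tolist(),round(d['conf'],2),np.round(ray(p,(b[0]+b[2])/2,(b[1]+b[3])/2,.045),3))
p=snap('top')
for d in eyes.look_for('offcut_0',p):
    b=d['bbox'];print(np.round(b).tolist(),round(d['conf'],2),np.round(ray(p,(b[0]+b[2])/2,(b[1]+b[3])/2,.045),3))
E
```

```text
[0.60869499 0.12369789 0.13008793]
[322.0, 150.0, 359.0, 208.0] 0.85 [0.618 0.174 0.045]
[428.0, 152.0, 474.0, 212.0] 0.72 [0.694 0.179 0.045]
[241.0, 146.0, 329.0, 250.0] 0.57 [0.605 0.177 0.045]
[279.0, 188.0, 284.0, 201.0] 0.48 [0.614 0.185 0.045]
[446.0, 250.0, 469.0, 265.0] 0.44 [ 0.459 -0.221  0.045]
```

View pics/w3.png

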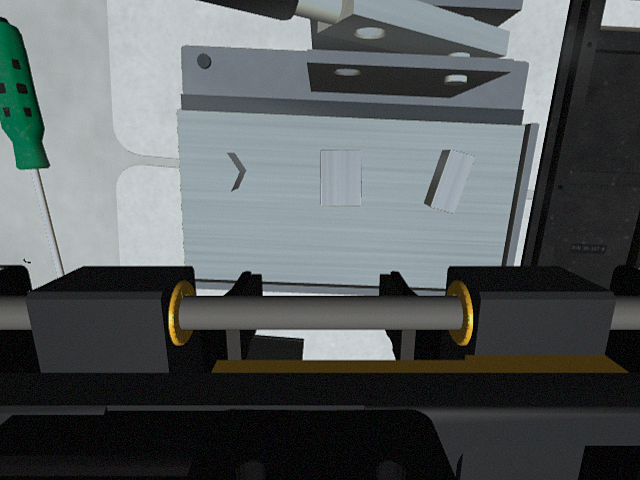

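arm_command:
  steps:
    - {"slide":[0.0095,0.05,0],"rot":[0,0,0],"grip":0.65}
    - {"slide":[0,0,-0.04],"rot":[0,0,0],"grip":0.65}
    - {"slide":[0,0,-0.04],"rot":[0,0,0],"grip":0.65}
    - {"slide":[0,0,-0.015],"rot":[0,0,0],"grip":0.65}
    - {"slide":[0,0,0],"rot":[0,0,0],"grip":0}
    - {"slide":[0,0,0],"rot":[0,0,0],"grip":0}
    - {"slide":[0,0,0],"rot":[0,0,0],"grip":0}
    - {"slide":[0,0,0],"rot":[0,0,0],"grip":0}

```text
time: 16.85
ee_pos: [0.6177, 0.1721, 0.0343]
eef_rot: [0.675, 0.738, 0.001, 0.0]
ft_force: [-1.0, -0.7, 4.5]
width: 0.0275
grip_force: 25.0
```

arm_command:
  steps:
    - {"slide":[0,0,0.04],"rot":[0,0,0],"grip":0}
    - {"slide":[0,0,0.045],"rot":[0,0,0],"grip":0}
    - {"slide":[-0.013,-0.038,0],"rot":[0,0,0],"grip":0}
    - {"slide":[-0.013,-0.038,0],"rot":[0,0,0],"grip":0}
    - {"slide":[-0.013,-0.038,0],"rot":[0,0,0],"grip":0}
    - {"slide":[-0.013,-0.038,0],"rot":[0,0,0],"grip":0}
    - {"slide":[-0.012,-0.038,0],"rot":[0,0,0],"grip":0}
    - {"slide":[0,0,0],"rot":[0,0,0],"grip":0}

```text
time: 17.85
ee_pos: [0.5525, -0.0219, 0.1183]
eef_rot: [0.677, 0.736, -0.001, 0.001]
ft_force: [-0.6, -0.5, -0.9]
width: 0.0278
grip_force: 25.0
```

arm_command:
  steps:
    - {"slide":[0,0,-0.045],"rot":[0,0,0],"grip":0}
    - {"slide":[0,0,-0.045],"rot":[0,0,0],"grip":0}
    - {"slide":[0,0,0],"rot":[0,0,0],"grip":0}
    - {"slide":[0,0,0],"rot":[0,0,0],"grip":0.45}
    - {"slide":[0,0,0],"rot":[0,0,0],"grip":0.45}
    - {"slide":[0,0,0.05],"rot":[0,0,0],"grip":0.45}
    - {"slide":[0,0,0.045],"rot":[0,0,0],"grip":0.5}
    - {"slide":[0.023,0.035,0],"rot":[0,0,-8],"grip":0.5}

```text
time: 18.85
ee_pos: [0.5789, 0.0138, 0.1287]
eef_rot: [0.728, 0.686, 0.002, 0.004]
ft_force: [1.1, 0.1, 0.9]
width: 0.0428
grip_force: 0.0
```

arm_command:
  steps:
    - {"slide":[0.03,0.042,0],"rot":[0,0,-7.5],"grip":0.5}
    - {"slide":[0.03,0.042,0],"rot":[0,0,0],"grip":0.5}
    - {"slide":[0.03,0.042,0],"rot":[0,0,0],"grip":0.5}
    - {"slide":[0.03,0.04,0],"rot":[0,0,0],"grip":0.5}
    - {"slide":[0,0,0],"rot":[0,0,0],"grip":0.5}
    - {"slide":[0,0,-0.04],"rot":[0,0,0],"grip":0.5}
    - {"slide":[0,0,-0.02],"rot":[0,0,0],"grip":0.5}
    - {"slide":[0,0,0],"rot":[0,0,0],"grip":0.5}

```text
time: 19.85
ee_pos: [0.6955, 0.1819, 0.0624]
eef_rot: [0.769, 0.64, -0.001, -0.0]
ft_force: [-0.8, 0.0, 1.0]
width: 0.0435
grip_force: 0.0
```

arm_command:
  steps:
    - {"slide":[0,-0.003,-0.027],"rot":[0,0,0],"grip":0.5}
    - {"slide":[0,0,0],"rot":[0,0,0],"grip":0.5}
    - {"slide":[0,0,0],"rot":[0,0,0],"grip":0}
    - {"slide":[0,0,0],"rot":[0,0,0],"grip":0}
    - {"slide":[0,0,0],"rot":[0,0,0],"grip":0}
    - {"slide":[0,0,0],"rot":[0,0,0],"grip":0}
    - {"slide":[0,0,0.04],"rot":[0,0,0],"grip":0}
    - {"slide":[0,0,0.04],"rot":[0,0,0],"grip":0}

```text
time: 20.85
ee_pos: [0.6958, 0.1799, 0.1168]
eef_rot: [0.768, 0.64, -0.0, -0.0]
ft_force: [-0.3, 0.1, -1.8]
width: 0.018
grip_force: 25.0
```

arm_command:
  steps:
    - {"slide":[-0.039,-0.039,0],"rot":[0,0,2],"grip":0}
    - {"slide":[-0.039,-0.039,0],"rot":[0,0,2],"grip":0}
    - {"slide":[-0.039,-0.039,0],"rot":[0,0,2],"grip":0}
    - {"slide":[-0.039,-0.039,0],"rot":[0,0,2],"grip":0}
    - {"slide":[-0.039,-0.039,0],"rot":[0,0,2],"grip":0}
    - {"slide":[0,0,-0.03],"rot":[0,0,0],"grip":0}
    - {"slide":[0,0,-0.04],"rot":[0,0,0],"grip":0}
    - {"slide":[0,0,-0.015],"rot":[0,0,0],"grip":0}

```text
time: 21.85
ee_pos: [0.4999, -0.015, 0.0297]
eef_rot: [0.71, 0.704, -0.001, -0.001]
ft_force: [0.5, -0.3, 0.1]
width: 0.0176
grip_force: 25.0
```

arm_command:
  steps:
    - {"slide":[0,0,0],"rot":[0,0,0],"grip":0.4}
    - {"slide":[0,0,0],"rot":[0,0,0],"grip":0.4}
    - {"slide":[0,0,0.05],"rot":[0,0,0],"grip":0.4}
    - {"slide":[0,0,0.045],"rot":[0,0,0],"grip":0.65}
    - {"slide":[0.013,0.045,0],"rot":[0,0,-8],"grip":0.65}
    - {"slide":[0.013,0.045,0],"rot":[0,0,-8],"grip":0.65}
    - {"slide":[0.014,0.045,0],"rot":[0,0,-8.5],"grip":0.65}
    - {"slide":[0,0,0],"rot":[0,0,0],"grip":0.65}

```text
time: 22.85
ee_pos: [0.5416, 0.1251, 0.128]
eef_rot: [0.842, 0.539, 0.002, -0.0]
ft_force: [-0.2, -0.9, 0.3]
width: 0.0563
grip_force: 0.0
```

```bash
python3 - <<'E'
from h import *
s=sensors.read_state();print(s['ee_pos'],s['eef_rot'])
p=snap('wrist','w4.png')
for d in eyes.look_for('offcut_4',p):
    b=d['bbox'];print(np.round(b).tolist(),round(d['conf'],2),np.round(ray(p,(b[0]+b[2])/2,(b[1]+b[3])/2,.045),3))
E
```

```text
[0.54160808 0.12514138 0.12796205] [ 8.42043308e-01  5.39406973e-01  1.72291209e-03 -4.64583258e-04]
[290.0, 174.0, 303.0, 200.0] 0.53 [0.546 0.173 0.045]
```

View pics/w4.png

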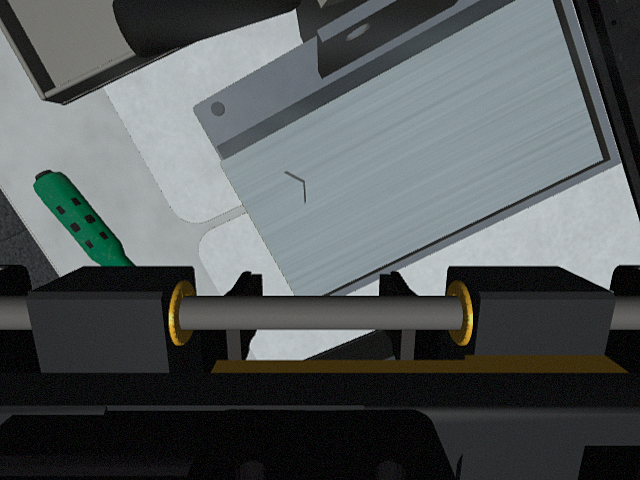

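The hex shows one flat upright at column 304, rows 181 to 202, so the jaws are square to it; its centre is about (285,191).

```bash
python3 - <<'E'
from h import *
p=snap('wrist');print(ray(p,285,191,.052)-sensors.read_state()['ee_pos'],ray(p,304,191,.052))
E
```

```text
[-0.00350024  0.04939349 -0.07494347] [0.54930636 0.16353858 0.052     ]
```

arm_command:
  steps:
    - {"slide":[-0.0035,0.049,0],"rot":[0,0,0],"grip":0.65}
    - {"slide":[0,0,-0.04],"rot":[0,0,0],"grip":0.65}
    - {"slide":[0,0,-0.04],"rot":[0,0,0],"grip":0.65}
    - {"slide":[0,0,-0.011],"rot":[0,0,0],"grip":0.65}
    - {"slide":[0,0,0],"rot":[0,0,0],"grip":0}
    - {"slide":[0,0,0],"rot":[0,0,0],"grip":0}
    - {"slide":[0,0,0],"rot":[0,0,0],"grip":0}
    - {"slide":[0,0,0],"rot":[0,0,0],"grip":0}

```text
time: 24.0
ee_pos: [0.5382, 0.1691, 0.0362]
eef_rot: [0.843, 0.538, 0.001, 0.0]
ft_force: [-1.0, -1.4, 4.9]
width: 0.0285
grip_force: 25.0
```

arm_command:
  steps:
    - {"slide":[0,0,0.04],"rot":[0,0,0],"grip":0}
    - {"slide":[0,0,0.045],"rot":[0,0,0],"grip":0}
    - {"slide":[-0.018,-0.037,0],"rot":[0,0,5],"grip":0}
    - {"slide":[-0.018,-0.037,0],"rot":[0,0,5],"grip":0}
    - {"slide":[-0.018,-0.037,0],"rot":[0,0,5],"grip":0}
    - {"slide":[-0.018,-0.037,0],"rot":[0,0,5],"grip":0}
    - {"slide":[-0.018,-0.037,0],"rot":[0,0,5],"grip":0}
    - {"slide":[0,0,0],"rot":[0,0,0],"grip":0}

```text
time: 25.0
ee_pos: [0.4466, -0.0191, 0.1203]
eef_rot: [0.708, 0.706, -0.001, 0.001]
ft_force: [0.3, 0.5, -0.0]
width: 0.0281
grip_force: 25.0
```

arm_command:
  steps:
    - {"slide":[0,0,-0.045],"rot":[0,0,0],"grip":0}
    - {"slide":[0,0,-0.045],"rot":[0,0,0],"grip":0}
    - {"slide":[0,0,0],"rot":[0,0,0],"grip":0}
    - {"slide":[0,0,0],"rot":[0,0,0],"grip":0.5}
    - {"slide":[0,0,0],"rot":[0,0,0],"grip":0.5}
    - {"slide":[0,0,0.06],"rot":[0,0,0],"grip":0.5}
    - {"slide":[0,0,0.06],"rot":[0,0,0],"grip":0.5}
    - {"slide":[0,0,0.06],"rot":[0,0,0],"grip":0.5}

```text
time: 26.0
ee_pos: [0.4478, -0.0155, 0.2136]
eef_rot: [0.706, 0.708, 0.0, 0.001]
ft_force: [1.6, -0.7, 0.1]
width: 0.0433
grip_force: 0.0
```

arm_command:
  steps:
    - {"slide":[0.03,0.02,0.03],"rot":[0,0,0],"grip":0.5}
    - {"slide":[0.03,0.02,0.03],"rot":[0,0,0],"grip":0.5}
    - {"slide":[0.03,0.02,0],"rot":[0,0,0],"grip":0.5}
    - {"slide":[0.03,0.02,0],"rot":[0,0,0],"grip":0.5}
    - {"slide":[0,0.02,0],"rot":[0,0,0],"grip":0.5}
    - {"slide":[0,0.02,0],"rot":[0,0,0],"grip":0.5}
    - {"slide":[0,0,0],"rot":[0,0,0],"grip":0.5}
    - {"slide":[0,0,0],"rot":[0,0,0],"grip":0.5}

```text
time: 27.0
ee_pos: [0.5679, 0.103, 0.271]
eef_rot: [0.707, 0.707, 0.0, 0.001]
ft_force: [-0.0, -0.1, -0.8]
width: 0.0434
grip_force: 0.0
```

```bash
python3 - <<'E'
from h import *
s=sensors.read_state();print(s['ee_pos'],s['eef_rot'])
w=snap('wrist','w5.png');np.savez('pics/w5.npz',intrinsics=w['intrinsics'],pose=w['pose'])
t=snap('top')
im=cv2.cvtColor(t['pixels'],cv2.COLOR_RGB2BGR)[190:300,340:430]
im=cv2.resize(cv2.convertScaleAbs(im,alpha=1.3),(393,480),interpolation=cv2.INTER_CUBIC)
a=cv2.imread('pics/w5.png')[:300]
a=cv2.copyMakeBorder(a,0,180,0,0,cv2.BORDER_CONSTANT)
a=cv2.resize(np.hstack([a,im]),(800,372));cv2.imwrite('pics/m5.png',a)
E
```

```text
[0.5678628  0.10301557 0.27100819] [7.06994351e-01 7.07218886e-01 1.54823633e-04 6.41533553e-04]
```

View pics/m5.png

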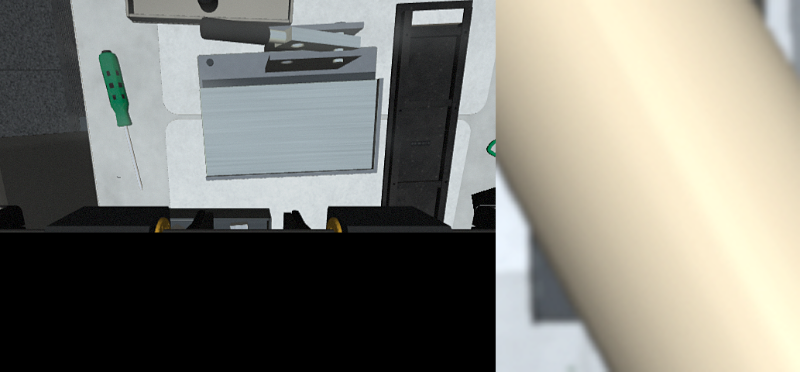

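The bed is empty and the lever is raised; the arm hides the bin in the top view, so I'll check the bin later. Next I crop the shear to fix its pose.

```bash
python3 - <<'E'
import cv2
a=cv2.imread('pics/w5.png')[15:240,245:505]
cv2.imwrite('pics/w5c.png',cv2.resize(a,(780,675)[0:2],interpolation=cv2.INTER_CUBIC)[:600])
E
```

```text
(no output)
```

View pics/w5c.png

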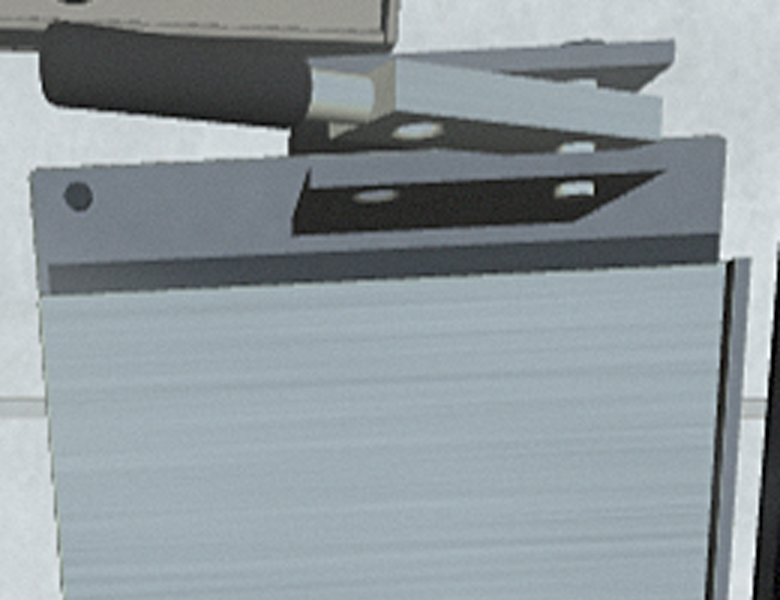

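```bash
cat > fit.py <<'E'
from h import *
from scipy.optimize import least_squares
def fit(p,obs):
    def W(q,X): c,s=np.cos(q[2]),np.sin(q[2]);return np.array([q[0]+c*X[0]-s*X[1],q[1]+s*X[0]+c*X[1],X[2]])
    f=lambda q:np.concatenate([proj(p,W(q,np.array(X)/1e3))-np.array(uv) for uv,X in obs])
    r=least_squares(f,[.615,.17,.04],loss='soft_l1');return r.x,np.round(r.fun.reshape(-1,2),1),W
E
python3 - <<'E'
from fit import *
p=np.load('pics/w5.npz')
cr=lambda x,y:(x/3+245,y/3+15)
obs=[(cr(40,295),(-115,45,30)),(cr(750,258),(135,45,38)),(cr(665,172),(82,63,96)),(cr(675,40),(82,97,96)),((267.3,228.6),(-115,-85,38)),((480.4,220),(135,-85,38))]
q,r,W=fit(p,obs);print(q,r.tolist())
for X in[(60,80,78),(-80,80,78),(0,97,78)]:print(X,np.round(W(q,np.array(X)/1e3),4))
print('handle mid by ray at z .15',ray(p,*cr(175,75),.15))
E
```

```text
[0.61675236 0.17121428 0.04436361] [[-2.3, -0.7], [0.4, -0.3], [0.8, -0.4], [-0.2, -0.1], [-2.5, 4.8], [6.3, 3.8]]
(60, 80, 78) [0.6731 0.2538 0.078 ]
(-80, 80, 78) [0.5333 0.2476 0.078 ]
(0, 97, 78) [0.6125 0.2681 0.078 ]
handle mid by ray at z .15 [0.55597204 0.247756   0.15      ]
```

arm_command:
  steps:
    - {"slide":[-0.008,0.036,-0.02],"rot":[0,0,0],"grip":0}
    - {"slide":[-0.008,0.036,-0.02],"rot":[0,0,0],"grip":0}
    - {"slide":[-0.008,0.036,-0.02],"rot":[0,0,0],"grip":0}
    - {"slide":[-0.008,0.037,-0.011],"rot":[0,0,0],"grip":0}
    - {"slide":[0,0,0],"rot":[0,0,0],"grip":0}
    - {"slide":[0,0,0],"rot":[0,0,0],"grip":0}
    - {"slide":[0,0,-0.015],"rot":[0,0,0],"grip":0}
    - {"slide":[0,0,-0.015],"rot":[0,0,0],"grip":0}

```text
time: 28.1
ee_pos: [0.5361, 0.2477, 0.1681]
eef_rot: [0.707, 0.707, -0.0, 0.0]
ft_force: [0.6, -0.1, 1.3]
width: 0.0004
grip_force: 1.3
```

arm_command:
  steps:
    - {"slide":[0,0,-0.015],"rot":[0,0,0],"grip":0}
    - {"slide":[0,0,-0.015],"rot":[0,0,0],"grip":0}
    - {"slide":[0,0,-0.015],"rot":[0,0,0],"grip":0}
    - {"slide":[0,0,-0.015],"rot":[0,0,0],"grip":0}
    - {"slide":[0,0,-0.01],"rot":[0,0,0],"grip":0}
    - {"slide":[0,0,-0.007],"rot":[0,0,0],"grip":0}
    - {"slide":[0,0,0],"rot":[0,0,0],"grip":0}
    - {"slide":[0,0,0],"rot":[0,0,0],"grip":0}

```text
time: 29.1
ee_pos: [0.536, 0.2491, 0.0926]
eef_rot: [0.707, 0.707, 0.0, 0.0]
ft_force: [-0.1, 0.5, 0.7]
width: 0.0006
grip_force: 0.0
```

```bash
python3 - <<'E'
from h import *
t=snap('top');s=snap('side')
a=cv2.resize(cv2.convertScaleAbs(cv2.cvtColor(t['pixels'],cv2.COLOR_RGB2BGR)[190:300,330:430],alpha=1.3),(400,440),interpolation=cv2.INTER_CUBIC)
b=cv2.resize(cv2.convertScaleAbs(cv2.cvtColor(s['pixels'],cv2.COLOR_RGB2BGR)[170:290,190:390][:, :],alpha=1.3),(400,240),interpolation=cv2.INTER_CUBIC)
b=cv2.copyMakeBorder(b,0,200,0,0,cv2.BORDER_CONSTANT)
cv2.imwrite('pics/m6.png',np.hstack([a,b]))
E
```

```text
(no output)
```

View pics/m6.png

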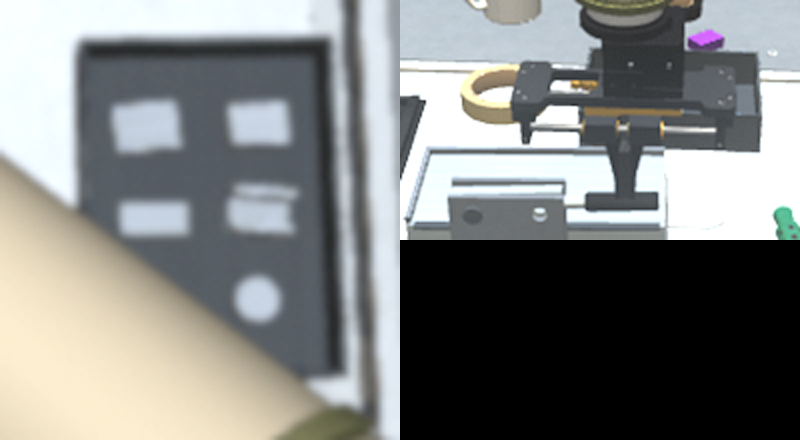

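arm_command:
  steps:
    - {"slide":[0,0,-0.0055],"rot":[0,0,0],"grip":0}
    - {"slide":[0,0,0],"rot":[0,0,0],"grip":0}
    - {"slide":[0,0,0],"rot":[0,0,0],"grip":0}
    - {"slide":[0,0,0],"rot":[0,0,0],"grip":0}
    - {"slide":[0,0,0],"rot":[0,0,0],"grip":0}
    - {"slide":[0,0,0],"rot":[0,0,0],"grip":0}
    - {"slide":[0,0,0],"rot":[0,0,0],"grip":0}
    - {"slide":[0,0,0],"rot":[0,0,0],"grip":0}

```text
time: 30.2
ee_pos: [0.5357, 0.249, 0.0868]
eef_rot: [0.707, 0.708, 0.0, 0.0]
ft_force: [0.5, 0.3, 0.9]
width: 0.0004
grip_force: 0.0
```

arm_command:
  steps:
    - {"slide":[0,0,0.05],"rot":[0,0,0],"grip":0}
    - {"slide":[0,0,0.05],"rot":[0,0,0],"grip":0.4}
    - {"slide":[0,0,0.05],"rot":[0,0,-10],"grip":0.4}
    - {"slide":[-0.018,0.026,0.013],"rot":[0,0,-10],"grip":0.4}
    - {"slide":[-0.018,0.026,0],"rot":[0,0,-10],"grip":0.4}
    - {"slide":[-0.018,0.025,0],"rot":[0,0,-10],"grip":0.4}
    - {"slide":[-0.018,0.025,0],"rot":[0,0,-10],"grip":0.4}
    - {"slide":[-0.018,0.025,0],"rot":[0,0,-10],"grip":0.4}

```text
time: 31.2
ee_pos: [0.445, 0.3768, 0.2498]
eef_rot: [0.967, 0.257, 0.0, 0.0]
ft_force: [0.5, -0.5, -0.2]
width: 0.0348
grip_force: 0.0
```

arm_command:
  steps:
    - {"slide":[0,0,0],"rot":[0,0,-10],"grip":0.4}
    - {"slide":[0,0,0],"rot":[0,0,-10],"grip":0.4}
    - {"slide":[0,0,0],"rot":[0,0,-9],"grip":0.4}
    - {"slide":[0,0,0],"rot":[0,0,0],"grip":0.4}
    - {"slide":[0,0,0],"rot":[0,0,0],"grip":0.4}
    - {"slide":[0,0,0],"rot":[0,0,0],"grip":0.4}
    - {"slide":[0,0,0],"rot":[0,0,0],"grip":0.4}
    - {"slide":[0,0,0],"rot":[0,0,0],"grip":0.4}

```text
time: 32.2
ee_pos: [0.4457, 0.376, 0.2497]
eef_rot: [1.0, 0.01, -0.0, 0.0]
ft_force: [-0.4, 0.4, -0.3]
width: 0.0348
grip_force: 0.0
```

```bash
python3 - <<'E'
from h import *
s=sensors.read_state();print(s['ee_pos'],s['eef_rot'],s['joint_positions'])
p=snap('wrist','w7.png');np.savez('pics/w7.npz',intrinsics=p['intrinsics'],pose=p['pose'])
for n in['lock_pin','short_pin','lever_grip']:
  for d in eyes.look_for(n,p):
    b=d['bbox'];print(n,np.round(b).tolist(),round(d['conf'],2),np.round(ray(p,(b[0]+b[2])/2,(b[1]+b[3])/2,.015),3))
E
```

```text
[0.44568004 0.37598264 0.24974182] [ 9.99954484e-01  9.54079909e-03 -1.91576727e-05  4.76392273e-05] [-0.14317103  0.32105335 -0.78967043  1.50271639  0.22892845  1.41312439
 -2.49493287]
lock_pin [312.0, 68.0, 334.0, 168.0] 0.88 [0.547 0.376 0.015]
short_pin [307.0, 174.0, 326.0, 235.0] 0.79 [0.456 0.382 0.015]
```

View pics/w7.png

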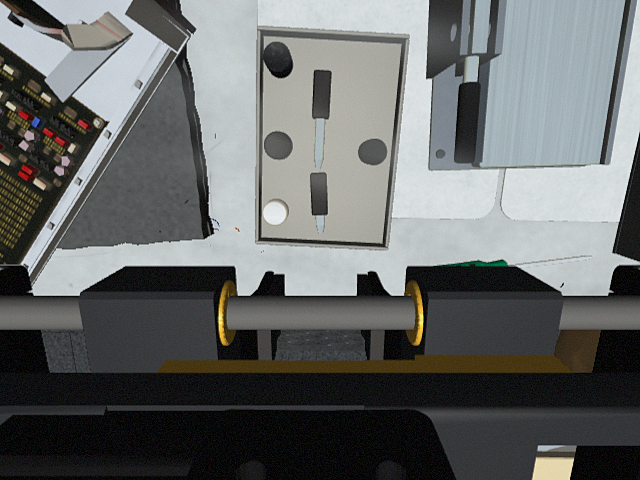

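The lock pin's grip shows at (321,95) with its tip at (318,167); the short pin is below it at (319,195), and the lever lies flat at right.

```bash
python3 - <<'E'
from fit import *
p=np.load('pics/w7.npz')
c=ray(p,321.7,94.5,.022);a=ray(p,322.5,71,.022);b=ray(p,320.8,118,.022);t=ray(p,318.5,167,.013)
print(c,a,b,t,np.degrees(np.arctan2(*(t-c)[1::-1])),np.linalg.norm(a-b),np.linalg.norm(t[:2]-c[:2]))
E
```

```text
[0.5693175  0.37789441 0.022     ] [0.59134761 0.37753964 0.022     ] [0.54662139 0.37836315 0.022     ] [0.49668409 0.37987639 0.013     ] 178.43693205863502 0.04473379887185977 0.07266045373069067
```

arm_command:
  newtons: 45
  steps:
    - {"slide":[0.041,0.001,-0.03],"rot":[0,0,-1.3],"grip":0.4}
    - {"slide":[0.041,0.001,-0.03],"rot":[0,0,-1.2],"grip":0.4}
    - {"slide":[0.0415,0,-0.03],"rot":[0,0,0],"grip":0.4}
    - {"slide":[0,0,-0.05],"rot":[0,0,0],"grip":0.4}
    - {"slide":[0,0,-0.03],"rot":[0,0,0],"grip":0.4}
    - {"slide":[0,0,-0.02],"rot":[0,0,0],"grip":0.4}
    - {"slide":[0,0,0],"rot":[0,0,0],"grip":0.4}
    - {"slide":[0,0,0],"rot":[0,0,0],"grip":0.4}

```text
time: 33.4
ee_pos: [0.5698, 0.3787, 0.0614]
eef_rot: [1.0, -0.012, 0.001, -0.001]
ft_force: [-0.1, 0.5, 0.1]
width: 0.0348
grip_force: 0.0
```

```bash
python3 - <<'E'
from h import *
s=sensors.read_state();print(s['ee_pos'],s['eef_rot'],s['joint_positions'])
E
```

```text
[0.56979721 0.37868477 0.06144134] [ 9.99921760e-01 -1.24619842e-02  8.89872495e-04 -6.16442672e-04] [-0.20465362  0.67232168 -0.65437477  1.43243074  0.42330203  1.17730363
 -2.51110949]
```

arm_command:
  steps:
    - {"slide":[-0.0005,-0.0005,-0.03],"rot":[0,0,0],"grip":0.4}
    - {"slide":[0,0,-0.02],"rot":[0,0,0],"grip":0.4}
    - {"slide":[0,0,-0.003],"rot":[0,0,0],"grip":0.4}
    - {"slide":[0,0,0],"rot":[0,0,0],"grip":0}
    - {"slide":[0,0,0],"rot":[0,0,0],"grip":0}
    - {"slide":[0,0,0],"rot":[0,0,0],"grip":0}
    - {"slide":[0,0,0],"rot":[0,0,0],"grip":0}
    - {"slide":[0,0,0],"rot":[0,0,0],"grip":0}

```text
time: 34.4
ee_pos: [0.5692, 0.3779, 0.0078]
eef_rot: [1.0, -0.013, 0.001, -0.0]
ft_force: [-0.1, -0.7, 6.3]
width: 0.0175
grip_force: 45.0
```

arm_command:
  steps:
    - {"slide":[0,0,0.03],"rot":[0,0,0],"grip":0}
    - {"slide":[0,0,0.04],"rot":[0,0,0],"grip":0}
    - {"slide":[0,0,0.04],"rot":[0,0,0],"grip":0}
    - {"slide":[0,0,0.04],"rot":[0,0,0],"grip":0}
    - {"slide":[0,0,0.02],"rot":[0,0,5],"grip":0}
    - {"slide":[0,0,0.02],"rot":[0,0,9],"grip":0}
    - {"slide":[0,0,0],"rot":[0,0,9],"grip":0}
    - {"slide":[0,0,0],"rot":[0,0,9],"grip":0}

```text
time: 35.4
ee_pos: [0.5686, 0.3774, 0.1969]
eef_rot: [0.964, 0.266, 0.0, 0.0]
ft_force: [-0.2, 0.0, -0.5]
width: 0.0176
grip_force: 45.0
```

arm_command:
  steps:
    - {"slide":[0.013,-0.003,0],"rot":[0,0,9],"grip":0}
    - {"slide":[0.013,-0.003,0],"rot":[0,0,9],"grip":0}
    - {"slide":[0.014,-0.003,0],"rot":[0,0,9],"grip":0}
    - {"slide":[0,0,0],"rot":[0,0,9],"grip":0}
    - {"slide":[0,0,0],"rot":[0,0,9],"grip":0}
    - {"slide":[0,0,0],"rot":[0,0,9],"grip":0}
    - {"slide":[0,0,0],"rot":[0,0,7.6],"grip":0}
    - {"slide":[0,0,-0.03],"rot":[0,0,0],"grip":0}

```text
time: 36.4
ee_pos: [0.6094, 0.3694, 0.1685]
eef_rot: [0.693, 0.721, 0.002, 0.0]
ft_force: [0.5, 0.1, -1.9]
width: 0.0178
grip_force: 45.0
```

arm_command:
  steps:
    - {"slide":[0,0,-0.03],"rot":[0,0,0],"grip":0}
    - {"slide":[0,0,-0.03],"rot":[0,0,0],"grip":0}
    - {"slide":[0,0,-0.03],"rot":[0,0,0],"grip":0}
    - {"slide":[0,0,0],"rot":[0,0,0],"grip":0}
    - {"slide":[0,0,0],"rot":[0,0,0],"grip":0}
    - {"slide":[0,0,0],"rot":[0,0,0],"grip":0}
    - {"slide":[0,0,0],"rot":[0,0,0],"grip":0}
    - {"slide":[0,0,0],"rot":[0,0,0],"grip":0}

```text
time: 37.4
ee_pos: [0.6088, 0.3686, 0.0773]
eef_rot: [0.694, 0.72, 0.0, 0.0]
ft_force: [-0.3, 1.1, -0.2]
width: 0.0176
grip_force: 45.0
```

```bash
python3 - <<'E'
from h import *
s=sensors.read_state();print(s['ee_pos'],s['eef_rot'],s['joint_positions'])
p=snap('side','s8.png');np.savez('pics/s8.npz',intrinsics=p['intrinsics'],pose=p['pose'])
print(proj(p,(.6125,.268,.078)))
im=cv2.imread('pics/s8.png')[215:325,180:300];cv2.imwrite('pics/s8c.png',cv2.resize(im,None,fx=5,fy=5,interpolation=cv2.INTER_CUBIC))
E
```

```text
[0.60880612 0.36863889 0.07729343] [6.93616509e-01 7.20344368e-01 3.36969585e-04 1.25897251e-04] [-0.05252188  0.80227938 -0.90228435  1.32152177  0.62443242  1.30676771
 -0.92181128]
[258.69412864 277.12597582]
```

View pics/s8c.png

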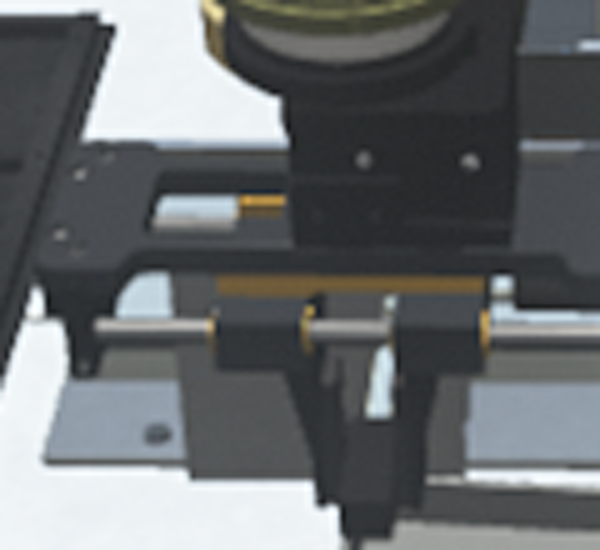

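The gripper hides the hole in the side view, so I fit the shear again from the first side picture together with the wrist pictures.

```bash
python3 - <<'E'
from fit import *
s=np.load('pics/s8.npz');w=np.load('pics/w5.npz');w7=np.load('pics/w7.npz')
# subpixel dark hinge hole in side0
g=cv2.imread('pics/side0.png',0).astype(float)
sub=g[270:288,218:236];print(np.round(sub[4:14]).astype(int).tolist())
q=[.61675,.17121,.04436]
c4=lambda x,y:(x/4+150,y/4+180);cr=lambda x,y:(x/3+245,y/3+15)
O=[(s,c4(258,352),(82,97,96)),(s,c4(492,356),(-22,97,96)),(s,c4(306,392),(60,97,78)),(s,c4(440,390),(0,97,78)),
 (w,cr(40,295),(-115,45,30)),(w,cr(750,258),(135,45,38)),(w,cr(665,172),(82,63,96)),(w,cr(675,40),(82,97,96)),
 (w7,(478,165),(-115,45,30)),(w7,(608,163),(-115,-85,30))]
def W(q,X): c,n=np.cos(q[2]),np.sin(q[2]);return np.array([q[0]+c*X[0]-n*X[1],q[1]+n*X[0]+c*X[1],X[2]])
f=lambda q:np.concatenate([proj(p,W(q,np.array(X)/1e3))-uv for p,uv,X in O])
print(np.round(f(q).reshape(-1,2),1).tolist())
r=least_squares(f,q,loss='soft_l1');print(r.x,np.round(r.fun.reshape(-1,2),1).tolist(),W(r.x,np.array((0,97,78))/1e3))
E
```

```text
[[83, 82, 82, 82, 84, 86, 87, 84, 83, 85, 88, 87, 83, 83, 83, 82, 82, 84], [81, 81, 82, 81, 77, 72, 65, 63, 63, 66, 74, 80, 81, 82, 84, 83, 84, 83], [82, 82, 82, 79, 69, 63, 64, 64, 64, 63, 62, 66, 72, 79, 84, 84, 85, 83], [80, 82, 79, 75, 65, 63, 64, 64, 65, 65, 64, 63, 66, 77, 84, 82, 83, 84], [81, 81, 81, 71, 63, 64, 63, 63, 63, 65, 65, 64, 64, 75, 83, 82, 83, 84], [83, 83, 84, 76, 64, 63, 64, 65, 64, 63, 64, 65, 66, 77, 83, 82, 83, 83], [82, 80, 82, 79, 72, 65, 62, 63, 63, 65, 62, 66, 73, 81, 83, 83, 83, 82], [82, 82, 82, 82, 81, 73, 68, 65, 64, 65, 67, 73, 80, 82, 83, 82, 82, 82], [82, 82, 81, 82, 83, 82, 79, 75, 74, 76, 78, 81, 83, 82, 84, 83, 82, 82], [83, 83, 82, 83, 83, 83, 84, 83, 85, 82, 82, 83, 83, 82, 83, 84, 84, 83]]
[[-2.1, 0.6], [-2.4, -0.0], [-1.1, -1.0], [-1.3, -0.3], [-2.3, -0.7], [0.4, -0.3], [0.8, -0.4], [-0.2, -0.0], [2.0, 2.7], [-3.1, 1.5]]
[0.6171473  0.1705738  0.05097472] [[-1.9, 0.6], [-2.2, -0.3], [-0.9, -1.1], [-1.1, -0.5], [-2.2, 0.7], [0.4, -0.6], [0.8, -0.2], [-0.6, 0.1], [3.3, 2.6], [-1.6, 0.6]] [0.61220489 0.2674478  0.078     ]
```

arm_command:
  steps:
    - {"slide":[-0.002,0,-0.0045],"rot":[0,0,0.4],"grip":0}
    - {"slide":[0,0,0],"rot":[0,0,0],"grip":0}
    - {"slide":[0.0004,-0.008,0],"rot":[0,0,0],"grip":0}
    - {"slide":[0.0004,-0.008,0],"rot":[0,0,0],"grip":0}
    - {"slide":[0.0004,-0.008,0],"rot":[0,0,0],"grip":0}
    - {"slide":[0.0003,-0.006,0],"rot":[0,0,0],"grip":0}
    - {"slide":[0,0,0],"rot":[0,0,0],"grip":0}
    - {"slide":[0,0,0],"rot":[0,0,0],"grip":0}

```text
time: 38.45
ee_pos: [0.6081, 0.3388, 0.0724]
eef_rot: [0.691, 0.723, 0.0, -0.0]
ft_force: [-0.4, 0.3, -0.5]
width: 0.0178
grip_force: 45.0
```

arm_command:
  steps:
    - {"slide":[0.0002,-0.004,0],"rot":[0,0,0],"grip":0}
    - {"slide":[0.0002,-0.004,0],"rot":[0,0,0],"grip":0}
    - {"slide":[0.0002,-0.004,0],"rot":[0,0,0],"grip":0}
    - {"slide":[0,0,0],"rot":[0,0,0],"grip":0}
    - {"slide":[0,0,0],"rot":[0,0,0],"grip":0}
    - {"slide":[0,0,0],"rot":[0,0,0],"grip":0}
    - {"slide":[0,0,0],"rot":[0,0,0],"grip":0}
    - {"slide":[0,0,0],"rot":[0,0,0],"grip":0}

```text
time: 39.45
ee_pos: [0.6087, 0.3266, 0.0723]
eef_rot: [0.691, 0.723, 0.0, -0.0]
ft_force: [-1.6, -0.2, -0.4]
width: 0.0177
grip_force: 45.0
```

arm_command:
  steps:
    - {"slide":[-0.0003,-0.004,0],"rot":[0,0,0],"grip":0}
    - {"slide":[0.0001,-0.004,0],"rot":[0,0,0],"grip":0}
    - {"slide":[0.0002,-0.004,0],"rot":[0,0,0],"grip":0}
    - {"slide":[0.0002,-0.004,0],"rot":[0,0,0],"grip":0}
    - {"slide":[0,0,0],"rot":[0,0,0],"grip":0}
    - {"slide":[0,0,0],"rot":[0,0,0],"grip":0}
    - {"slide":[0,0,0],"rot":[0,0,0],"grip":0}
    - {"slide":[0,0,0],"rot":[0,0,0],"grip":0}

```text
time: 40.45
ee_pos: [0.6089, 0.3107, 0.0723]
eef_rot: [0.691, 0.723, 0.0, -0.0]
ft_force: [0.2, 0.3, -0.3]
width: 0.0175
grip_force: 45.0
```

arm_command:
  steps:
    - {"slide":[0.0002,-0.004,0],"rot":[0,0,0],"grip":0}
    - {"slide":[0.0002,-0.004,0],"rot":[0,0,0],"grip":0}
    - {"slide":[0.0002,-0.004,0],"rot":[0,0,0],"grip":0}
    - {"slide":[0.0002,-0.004,0],"rot":[0,0,0],"grip":0}
    - {"slide":[0,0,0],"rot":[0,0,0],"grip":0}
    - {"slide":[0,0,0],"rot":[0,0,0],"grip":0}
    - {"slide":[0,0,0],"rot":[0,0,0],"grip":0}
    - {"slide":[0,0,0],"rot":[0,0,0],"grip":0}

```text
time: 41.45
ee_pos: [0.6097, 0.2947, 0.0722]
eef_rot: [0.691, 0.723, 0.0, -0.0]
ft_force: [0.4, -0.1, -0.2]
width: 0.0176
grip_force: 45.0
```

arm_command:
  steps:
    - {"slide":[0.0001,-0.002,0],"rot":[0,0,0],"grip":0}
    - {"slide":[0,-0.001,0],"rot":[0,0,0],"grip":0}
    - {"slide":[0,0,0],"rot":[0,0,0],"grip":0}
    - {"slide":[0,0,0],"rot":[0,0,0],"grip":0}
    - {"slide":[0,0,0],"rot":[0,0,0],"grip":0}
    - {"slide":[0,0,0],"rot":[0,0,0],"grip":0}
    - {"slide":[0,0,0],"rot":[0,0,0],"grip":0}
    - {"slide":[0,0,0],"rot":[0,0,0],"grip":0}

```text
time: 42.45
ee_pos: [0.6099, 0.2915, 0.0723]
eef_rot: [0.691, 0.723, 0.0, 0.0]
ft_force: [0.3, 0.5, -1.0]
width: 0.0177
grip_force: 45.0
```

Still no contact; I keep pushing until the force shows the shoulder on the cheek.

arm_command:
  steps:
    - {"slide":[0,-0.001,0],"rot":[0,0,0],"grip":0}
    - {"slide":[0.0001,-0.001,0],"rot":[0,0,0],"grip":0}
    - {"slide":[0,0,0],"rot":[0,0,0],"grip":0}
    - {"slide":[0,0,0],"rot":[0,0,0],"grip":0}
    - {"slide":[0,0,0],"rot":[0,0,0],"grip":0}
    - {"slide":[0,0,0],"rot":[0,0,0],"grip":0}
    - {"slide":[0,0,0],"rot":[0,0,0],"grip":0}
    - {"slide":[0,0,0],"rot":[0,0,0],"grip":0}

```text
time: 43.45
ee_pos: [0.6099, 0.2898, 0.0723]
eef_rot: [0.691, 0.723, 0.0, -0.0]
ft_force: [-0.6, 2.9, -2.2]
width: 0.0172
grip_force: 45.0
```

arm_command:
  steps:
    - {"slide":[0,-0.001,0],"rot":[0,0,0],"grip":0}
    - {"slide":[0,-0.0005,0],"rot":[0,0,0],"grip":0}
    - {"slide":[0,0,0],"rot":[0,0,0],"grip":0}
    - {"slide":[0,0,0],"rot":[0,0,0],"grip":0}
    - {"slide":[0,0,0],"rot":[0,0,0],"grip":0}
    - {"slide":[0,0,0],"rot":[0,0,0],"grip":0}
    - {"slide":[0,0,0],"rot":[0,0,0],"grip":0}
    - {"slide":[0,0,0],"rot":[0,0,0],"grip":0}

```text
time: 44.45
ee_pos: [0.6099, 0.2897, 0.0724]
eef_rot: [0.691, 0.723, 0.001, -0.001]
ft_force: [2.5, 8.1, -4.0]
width: 0.0176
grip_force: 45.0
```

arm_command:
  steps:
    - {"slide":[0,0,0],"rot":[0,0,0],"grip":0.5}
    - {"slide":[0,0,0],"rot":[0,0,0],"grip":0.5}
    - {"slide":[0,0,0],"rot":[0,0,0],"grip":0.5}
    - {"slide":[0,0,0],"rot":[0,0,0],"grip":0.5}
    - {"slide":[0,0,0.03],"rot":[0,0,0],"grip":0.5}
    - {"slide":[0,0,0.05],"rot":[0,0,0],"grip":0.5}
    - {"slide":[0,0,0.05],"rot":[0,0,0],"grip":0.5}
    - {"slide":[0,0,0.05],"rot":[0,0,0],"grip":0.5}

```text
time: 45.45
ee_pos: [0.6098, 0.2878, 0.254]
eef_rot: [0.691, 0.723, 0.0, 0.0]
ft_force: [-0.2, 0.3, -0.2]
width: 0.0437
grip_force: 0.0
```

arm_command:
  steps:
    - {"slide":[-0.02,0.02,0.02],"rot":[0,0,0],"grip":0.5}
    - {"slide":[-0.02,0.02,0.02],"rot":[0,0,0],"grip":0.5}
    - {"slide":[-0.03,0.02,0.02],"rot":[0,0,0],"grip":0.5}
    - {"slide":[-0.03,0.02,0.02],"rot":[0,0,0],"grip":0.5}
    - {"slide":[-0.03,0.02,0],"rot":[0,0,0],"grip":0.5}
    - {"slide":[-0.03,0.02,0],"rot":[0,0,0],"grip":0.5}
    - {"slide":[0,0,0],"rot":[0,0,0],"grip":0.5}
    - {"slide":[0,0,0],"rot":[0,0,0],"grip":0.5}

```text
time: 46.45
ee_pos: [0.4496, 0.4081, 0.3318]
eef_rot: [0.691, 0.723, -0.0, 0.0]
ft_force: [0.6, 0.6, 0.4]
width: 0.0435
grip_force: 0.0
```

```bash
python3 - <<'E'
from h import *
print(sensors.read_state()['ee_pos'])
t=snap('top');s=snap('side')
bg=lambda p:cv2.cvtColor(p['pixels'],cv2.COLOR_RGB2BGR)
a=cv2.resize(bg(t)[120:300,160:430],(480,320),interpolation=cv2.INTER_CUBIC)
b=cv2.resize(bg(s)[180:340,190:350],(320,320),interpolation=cv2.INTER_CUBIC)
cv2.imwrite('pics/m9.png',np.hstack([a,b]))
E
```

```text
[0.44955184 0.40805075 0.33177138]
```

View pics/m9.png

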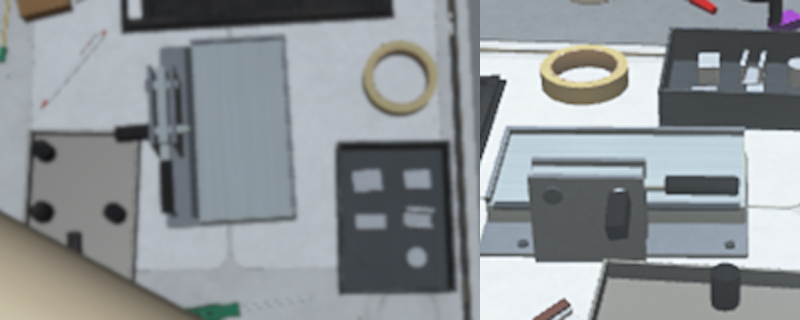

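The pin sits home with its shoulder on the cheek and the lever level. I count only five offcuts in the bin, though, so I check for the hex numerically.

```bash
python3 - <<'E'
from h import *
t=snap('top');s=snap('side')
for n,p in(('top',t),('side',s)):
  for d in eyes.look_for('offcut_4',p):
    b=d['bbox'];print(n,np.round(b).tolist(),round(d['conf'],2),np.round(ray(p,(b[0]+b[2])/2,(b[1]+b[3])/2,.02),3))
g=cv2.cvtColor(t['pixels'],cv2.COLOR_RGB2GRAY)
print('pred hex px',proj(t,(.447,-.018,.026)))
m=(g[200:290,352:418]>130).astype(np.uint8)
_,_,st,c=cv2.connectedComponentsWithStats(m)
for a,b in zip(st[1:],c[1:]):
  if a[4]>8: print(a[4],np.round(b+[352,200],1),np.round(ray(t,*(b+[352,200]),.026),3))
x,y=np.round(proj(t,(.447,-.018,.026))).astype(int)
print(g[y-10:y+11:2,x-10:x+11:2].tolist())
E
```

```text
top [443.0, 249.0, 465.0, 263.0] 0.76 [ 0.465 -0.221  0.02 ]
top [358.0, 215.0, 375.0, 229.0] 0.65 [ 0.549 -0.017  0.02 ]
top [385.0, 261.0, 399.0, 271.0] 0.51 [ 0.444 -0.074  0.02 ]
top [359.0, 239.0, 375.0, 249.0] 0.5 [ 0.497 -0.016  0.02 ]
top [388.0, 234.0, 403.0, 250.0] 0.47 [ 0.5   -0.083  0.02 ]
top [387.0, 218.0, 400.0, 230.0] 0.46 [ 0.544 -0.082  0.02 ]
side [301.0, 207.0, 309.0, 222.0] 0.52 [ 0.55 -0.07  0.02]
side [325.0, 205.0, 331.0, 224.0] 0.49 [ 0.496 -0.076  0.02 ]
side [344.0, 211.0, 355.0, 221.0] 0.44 [ 0.445 -0.07   0.02 ]
pred hex px [368.74892348 264.62086799]
32 [414.6 215.4] [ 0.563 -0.131  0.026]
149 [366.1 220.9] [ 0.551 -0.015  0.026]
116 [394.5 220.2] [ 0.552 -0.083  0.026]
356 [392.6 279.7] [ 0.411 -0.073  0.026]
104 [367.9 244. ] [ 0.496 -0.018  0.026]
80 [394.2 243.4] [ 0.496 -0.08   0.026]
74 [394.1 264.3] [ 0.447 -0.077  0.026]
[[68, 68, 67, 68, 67, 67, 67, 66, 67, 67, 67], [68, 67, 68, 68, 67, 67, 67, 67, 67, 67, 68], [68, 68, 67, 68, 67, 68, 66, 66, 67, 67, 66], [69, 67, 67, 68, 67, 68, 67, 67, 66, 66, 67], [68, 66, 66, 68, 67, 67, 66, 66, 67, 67, 67], [67, 66, 67, 67, 68, 67, 66, 66, 66, 66, 66], [68, 66, 65, 68, 67, 67, 66, 66, 66, 67, 67], [67, 67, 65, 65, 66, 65, 66, 67, 67, 66, 67], [67, 68, 67, 67, 66, 65, 66, 66, 66, 66, 66], [67, 67, 67, 67, 66, 67, 66, 65, 65, 67, 65], [67, 66, 67, 67, 66, 66, 67, 66, 66, 65, 65]]
```

```bash
python3 - <<'E'
from h import *
for n in('top','side'):
  p=snap(n);a=cv2.cvtColor(cv2.imread(f'pics/{n}0.png'),cv2.COLOR_BGR2RGB)
  d=cv2.absdiff(a,p['pixels']).max(2);m=cv2.morphologyEx((d>22).astype(np.uint8),cv2.MORPH_OPEN,np.ones((2,2)))
  _,_,st,c=cv2.connectedComponentsWithStats(m)
  for s,b in zip(st[1:],c[1:]):
    if s[4]>12: print(n,s.tolist(),np.round(ray(p,*b,.02)[:2],3))
E
```

```text
top [208, 0, 6, 4, 15] [1.134 0.367]
top [240, 0, 6, 4, 14] [1.132 0.285]
top [292, 0, 7, 3, 16] [1.132 0.15 ]
top [400, 0, 9, 5, 38] [ 1.125 -0.132]
top [411, 0, 5, 4, 16] [ 1.126 -0.154]
top [418, 0, 4, 4, 16] [ 1.125 -0.171]
top [424, 0, 20, 5, 73] [ 1.124 -0.205]
top [445, 0, 7, 4, 20] [ 1.125 -0.244]
top [476, 0, 16, 3, 40] [ 1.125 -0.337]
top [502, 0, 6, 3, 17] [ 1.124 -0.391]
top [509, 0, 13, 3, 34] [ 1.123 -0.418]
top [527, 0, 8, 2, 16] [ 1.124 -0.458]
top [547, 0, 9, 3, 20] [ 1.123 -0.51 ]
top [230, 15, 48, 20, 453] [1.07  0.262]
top [414, 14, 138, 35, 1454] [ 1.068 -0.313]
top [634, 15, 6, 9, 32] [ 1.067 -0.726]
top [166, 17, 12, 4, 29] [1.086 0.468]
top [184, 17, 10, 3, 24] [1.087 0.423]
top [0, 17, 533, 463, 89290] [0.416 0.263]
top [20, 19, 8, 3, 19] [1.087 0.845]
top [58, 19, 19, 3, 50] [1.086 0.734]
top [113, 19, 10, 3, 24] [1.084 0.605]
top [125, 19, 15, 3, 32] [1.085 0.568]
top [207, 19, 21, 13, 184] [1.067 0.351]
top [278, 19, 14, 12, 76] [1.067 0.179]
top [294, 18, 11, 9, 56] [1.075 0.139]
top [305, 18, 15, 10, 93] [1.074 0.105]
top [293, 23, 6, 8, 31] [1.06  0.149
[... 2848 characters left out ...]
146] [-0.258 -0.326]
side [528, 170, 6, 20, 60] [-0.024 -0.289]
side [335, 178, 8, 15, 98] [ 0.472 -0.226]
side [568, 190, 7, 9, 23] [-0.105 -0.214]
side [603, 197, 5, 4, 13] [-0.182 -0.195]
side [321, 205, 5, 9, 29] [ 0.508 -0.1  ]
side [300, 207, 11, 8, 88] [ 0.55  -0.091]
side [322, 206, 13, 21, 135] [ 0.495 -0.057]
side [345, 209, 11, 7, 63] [ 0.444 -0.089]
side [301, 216, 9, 4, 24] [ 0.547 -0.06 ]
side [297, 224, 13, 3, 33] [ 0.549 -0.024]
side [227, 240, 85, 29, 1131] [0.62  0.104]
side [217, 263, 9, 5, 34] [0.708 0.147]
side [272, 262, 49, 18, 499] [0.545 0.165]
side [257, 278, 8, 4, 26] [0.62  0.194]
side [254, 283, 12, 18, 86] [0.615 0.242]
side [264, 339, 58, 17, 605] [0.554 0.388]
```

```bash
python3 - <<'E'
from h import *
snap('top','topA.png');snap('side','sideA.png')
E
```

arm_command:
  steps:
    - {"slide":[0.01,-0.05,0],"rot":[0,0,0],"grip":0.5}
    - {"slide":[0.01,-0.05,0],"rot":[0,0,0],"grip":0.5}
    - {"slide":[0.01,-0.05,0],"rot":[0,0,0],"grip":0.5}
    - {"slide":[0,-0.05,0],"rot":[0,0,0],"grip":0.5}
    - {"slide":[0,-0.05,0],"rot":[0,0,0],"grip":0.5}
    - {"slide":[0,-0.05,0],"rot":[0,0,0],"grip":0.5}
    - {"slide":[0,-0.05,0],"rot":[0,0,0],"grip":0.5}
    - {"slide":[0,-0.05,0],"rot":[0,0,0],"grip":0.5}

```text
time: 47.95
ee_pos: [0.4797, 0.0063, 0.3326]
eef_rot: [0.691, 0.723, 0.0, 0.001]
ft_force: [0.9, -0.4, 0.2]
width: 0.0433
grip_force: 0.0
```

arm_command:
  steps:
    - {"slide":[0,-0.05,0],"rot":[0,0,0],"grip":0.5}
    - {"slide":[0,-0.05,0],"rot":[0,0,0],"grip":0.5}
    - {"slide":[0,-0.03,0],"rot":[0,0,0],"grip":0.5}
    - {"slide":[0,0,0],"rot":[0,0,0],"grip":0.5}
    - {"slide":[0,0,0],"rot":[0,0,0],"grip":0.5}
    - {"slide":[0,0,0],"rot":[0,0,0],"grip":0.5}
    - {"slide":[0,0,0],"rot":[0,0,0],"grip":0.5}
    - {"slide":[0,0,0],"rot":[0,0,0],"grip":0.5}

```text
time: 48.95
ee_pos: [0.48, -0.1216, 0.3323]
eef_rot: [0.691, 0.723, -0.0, 0.0]
ft_force: [-0.1, 0.2, 0.1]
width: 0.0436
grip_force: 0.0
```

```bash
python3 - <<'E'
from h import *
w=snap('wrist','wA.png');print(sensors.read_state()['ee_pos'])
np.savez('pics/wA.npz',intrinsics=w['intrinsics'],pose=w['pose'])
for d in eyes.look_for('offcut_4',w):
    b=d['bbox'];print(np.round(b).tolist(),round(d['conf'],2),np.round(ray(w,(b[0]+b[2])/2,(b[1]+b[3])/2,.02),3))
t=snap('top','topB.png')
for d in eyes.look_for('offcut_4',t):
    b=d['bbox'];print('top',np.round(b).tolist(),round(d['conf'],2),np.round(ray(t,(b[0]+b[2])/2,(b[1]+b[3])/2,.02),3))
a=cv2.imread('pics/wA.png')[:300];print(a.shape)
A=cv2.resize(a,(800,375),interpolation=cv2.INTER_CUBIC)
z=lambda f,r0,r1,c0,c1,w:cv2.resize(cv2.imread('pics/'+f)[r0:r1,c0:c1],(w,225),interpolation=cv2.INTER_CUBIC)
B=np.hstack([z('topB.png',180,300,160,320,300),z('topA.png',190,330,335,435,200),z('sideA.png',170,290,190,350,300)])
cv2.imwrite('pics/last.png',np.vstack([A,B]))
E
```

```text
[ 0.47998111 -0.12173105  0.33233215]
[372.0, 108.0, 391.0, 140.0] 0.97 [ 0.553 -0.016  0.02 ]
[328.0, 159.0, 352.0, 192.0] 0.95 [ 0.504 -0.083  0.02 ]
[292.0, 260.0, 324.0, 292.0] 0.95 [ 0.468 -0.222  0.02 ]
[346.0, 2.0, 575.0, 45.0] 0.74 [0.637 0.101 0.02 ]
[288.0, 159.0, 311.0, 182.0] 0.71 [ 0.452 -0.079  0.02 ]
[367.0, 163.0, 390.0, 188.0] 0.69 [ 0.555 -0.08   0.02 ]
[335.0, 107.0, 346.0, 140.0] 0.59 [ 0.501 -0.018  0.02 ]
top [359.0, 216.0, 374.0, 231.0] 0.66 [ 0.547 -0.016  0.02 ]
top [384.0, 217.0, 402.0, 229.0] 0.58 [ 0.546 -0.08   0.02 ]
top [384.0, 235.0, 403.0, 252.0] 0.57 [ 0.498 -0.079  0.02 ]
top [386.0, 259.0, 399.0, 268.0] 0.55 [ 0.449 -0.075  0.02 ]
top [358.0, 238.0, 374.0, 251.0] 0.55 [ 0.495 -0.013  0.02 ]
(300, 640, 3)
```

View pics/last.png

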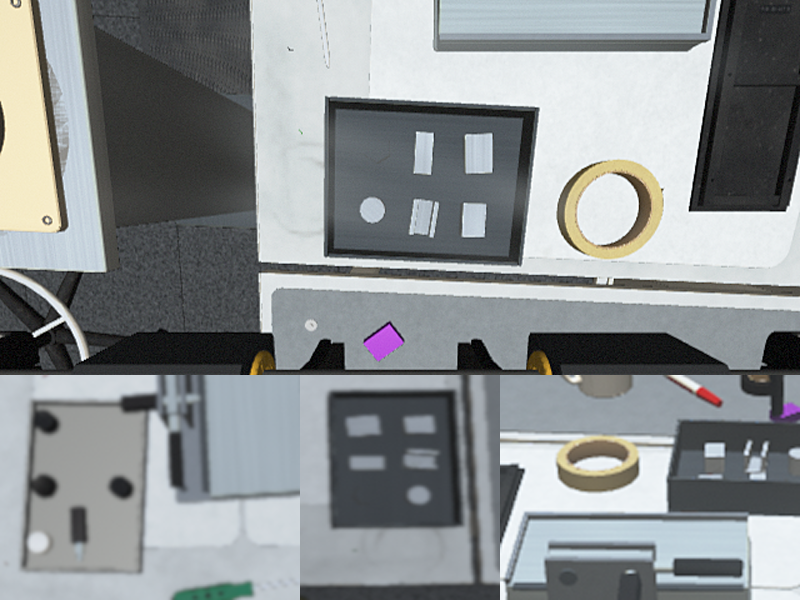

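The last view shows five offcuts in the bin (slim, flat, round, U, block) and no hex. I check whether it was there at 27 s, and scan for it with the network.

```bash
python3 - <<'E'
from h import *
w5=np.load('pics/w5.npz')
print('slim w5',proj(w5,(.50,-.015,.022)),'hex w5',proj(w5,(.447,-.018,.026)))
g=cv2.imread('pics/w5.png',0)
x,y=proj(w5,(.447,-.018,.026)).astype(int);print(g[y-24:y+12:4,x-28:x+28:4].tolist())
# ordinary bench/bed change search: top0 vs topB on bed & bench
a=cv2.imread('pics/top0.png',0).astype(int);b=cv2.imread('pics/topB.png',0).astype(int)
t=snap('top')
x,y=proj(t,(.538,.17,.052)).astype(int)
print(x,y,'top0',a[y-6:y+8,x-8:x+9].tolist());print('B',b[y-6:y+8,x-8:x+9].tolist())
E
```

```text
slim w5 [265.07669549 306.3266299 ] hex w5 [221.58935124 309.94850977]
[[22, 15, 15, 80, 67, 40, 42, 75, 69, 68, 67, 70, 66, 64], [14, 11, 8, 102, 54, 46, 84, 73, 69, 70, 69, 73, 75, 62], [11, 3, 57, 111, 89, 54, 73, 66, 68, 66, 64, 70, 58, 7], [2, 20, 147, 101, 54, 36, 41, 39, 44, 38, 37, 42, 40, 45], [15, 12, 151, 52, 67, 61, 70, 63, 67, 66, 69, 67, 66, 71], [12, 8, 160, 36, 84, 81, 83, 81, 85, 82, 79, 83, 82, 84], [21, 5, 167, 47, 96, 101, 100, 96, 97, 96, 97, 97, 95, 98], [29, 14, 192, 48, 107, 105, 105, 105, 105, 108, 107, 103, 105, 107], [50, 36, 207, 40, 112, 109, 113, 115, 110, 110, 114, 113, 115, 115]]
287 225 top0 [[168, 167, 167, 167, 168, 167, 166, 166, 168, 169, 169, 171, 170, 170, 169, 170, 171], [167, 167, 167, 168, 168, 168, 166, 166, 167, 169, 170, 170, 170, 170, 169, 170, 171], [167, 167, 167, 168, 168, 167, 166, 166, 167, 168, 170, 171, 170, 170, 170, 170, 170], [168, 167, 167, 168, 168, 167, 166, 166, 168, 168, 169, 170, 170, 169, 169, 170, 171], [167, 167, 168, 168, 168, 168, 166, 165, 167, 168, 169, 170, 170, 169, 169, 169, 170], [167, 167, 168, 167, 168, 167, 1
[... 1271 characters left out ...]
76], [172, 173, 173, 173, 173, 174, 172, 171, 172, 173, 174, 176, 175, 175, 174, 175, 176], [173, 173, 172, 173, 173, 173, 172, 171, 172, 173, 174, 175, 175, 174, 174, 175, 176], [173, 172, 172, 172, 173, 173, 172, 171, 171, 173, 174, 175, 176, 175, 175, 175, 175], [172, 172, 172, 172, 174, 173, 172, 172, 172, 172, 174, 175, 175, 175, 174, 175, 175], [173, 172, 172, 174, 173, 174, 172, 171, 171, 172, 173, 175, 176, 175, 174, 174, 175], [173, 172, 172, 172, 173, 173, 172, 172, 172, 172, 173, 175, 175, 175, 174, 174, 175], [172, 172, 172, 172, 173, 174, 172, 171, 171, 172, 173, 174, 175, 175, 174, 174, 175], [173, 172, 172, 172, 173, 173, 172, 171, 170, 172, 173, 174, 175, 174, 174, 174, 175]]
```

arm_command:
  steps:
    - {"slide":[-0.01,-0.045,0.02],"rot":[0,0,0],"grip":0.5}
    - {"slide":[-0.01,-0.045,0.02],"rot":[0,0,0],"grip":0.5}
    - {"slide":[0,-0.045,0.02],"rot":[0,0,0],"grip":0.5}
    - {"slide":[0,-0.045,0.01],"rot":[0,0,0],"grip":0.5}
    - {"slide":[0,-0.045,0],"rot":[0,0,0],"grip":0.5}
    - {"slide":[0,-0.04,0],"rot":[0,0,0],"grip":0.5}
    - {"slide":[0,0,0],"rot":[0,0,0],"grip":0.5}
    - {"slide":[0,0,0],"rot":[0,0,0],"grip":0.5}

```text
time: 50.2
ee_pos: [0.4602, -0.3863, 0.4021]
eef_rot: [0.691, 0.723, 0.0, -0.0]
ft_force: [-0.8, 0.8, 0.9]
width: 0.0434
grip_force: 0.0
```

```bash
python3 - <<'E'
from h import *
print(sensors.read_state()['ee_pos'])
for n in('wrist','top','side'):
  p=snap(n,n+'C.png')
  for d in eyes.look_for('offcut_4',p):
    b=d['bbox'];print(n,np.round(b).tolist(),round(d['conf'],2),np.round(ray(p,(b[0]+b[2])/2,(b[1]+b[3])/2,.02)[:2],3),p['pixels'][int((b[1]+b[3])/2),int((b[0]+b[2])/2)])
a=cv2.imread('pics/top0.png');c=cv2.imread('pics/topC.png');t=p=snap('top')
# small new things on the light bench, after removing global shift
d=cv2.absdiff(cv2.GaussianBlur(a,(3,3),0),cv2.GaussianBlur(c,(3,3),0)).max(2)
m=(d>14).astype(np.uint8);_,_,st,ce=cv2.connectedComponentsWithStats(m)
for s,b in zip(st[1:],ce[1:]):
  w=ray(t,*b,.02)
  if 25<s[4]<400 and .3<w[0]<.9 and -.5<w[1]<.5: print(s.tolist(),np.round(w[:2],3),c[int(b[1]),int(b[0])])
E
```

```text
[ 0.46024208 -0.38633422  0.40212534]
wrist [314.0, 69.0, 345.0, 102.0] 0.74 [ 0.466 -0.226] [227 119 247]
top [360.0, 239.0, 374.0, 250.0] 0.71 [ 0.495 -0.017] [164 174 186]
top [384.0, 218.0, 401.0, 231.0] 0.66 [ 0.542 -0.078] [158 167 179]
top [220.0, 188.0, 266.0, 201.0] 0.64 [0.621 0.279] [72 76 82]
top [385.0, 236.0, 400.0, 250.0] 0.6 [ 0.498 -0.077] [157 167 178]
top [386.0, 262.0, 398.0, 271.0] 0.54 [ 0.443 -0.073] [165 175 187]
top [357.0, 217.0, 372.0, 229.0] 0.5 [ 0.548 -0.012] [163 173 185]
top [444.0, 250.0, 466.0, 264.0] 0.48 [ 0.462 -0.223] [156  87 189]
side [342.0, 210.0, 354.0, 222.0] 0.64 [ 0.448 -0.071] [98 98 96]
side [324.0, 208.0, 332.0, 224.0] 0.42 [ 0.496 -0.069] [192 205 218]
[276, 164, 18, 6, 67] [0.689 0.178] [180 170 158]
[299, 170, 16, 6, 68] [0.674 0.125] [179 169 157]
[303, 186, 17, 5, 67] [0.634 0.116] [180 170 157]
[258, 189, 10, 7, 48] [0.628 0.234] [168 159 147]
[302, 195, 17, 6, 74] [0.612 0.118] [178 168 156]
[280, 198, 17, 5, 52] [0.607 0.171] [182 172 159]
[197, 207, 12, 22, 226] [0.567 0.375] [150 152 151]
[357, 214, 20, 15, 260] [ 0.552 -0.016] [185 173 164]
[386, 214, 18, 13, 215] [ 0.553 -0.084] [189 176 167]
[306, 227, 11, 5, 33] [0.534 0.115] [179 169 157]
[200, 229, 4, 18, 56] [0.52  0.378] [152 154 153]
[284, 230, 11, 6, 40] [0.527 0.169] [180 170 157]
[386, 235, 19, 14, 239] [ 0.501 -0.083] [170 159 151]
[359, 239, 19, 11, 201] [ 0.497 -0.019] [186 174 164]
[388, 258, 13, 14, 146] [ 0.447 -0.078] [188 176 166]
```

```bash
python3 - <<'E'
from h import *
t=snap('top');g=cv2.cvtColor(t['pixels'],cv2.COLOR_RGB2GRAY)
for r in range(196,336,4): print(r,' '.join('%3d'%v for v in g[r,324:440:4]))
print(proj(t,(.4,0,0)),proj(t,(.3,0,0)),proj(t,(.5,-.2,0)))
E
```

```text
196 186 211 211 211 211 210 211 209 208 208 210 209 210 210 210 207 206 204 206 204 209 188 188  99 161 188 131 128 129
200 165 211 210 212 211 210 190 102  99  91  84  89  90  93  89  86  82  77  76  76  69  64 103  95 147 192 136 127 129
204 157 211 211 210 211 210 154  56  53  57  57  57  58  58  60  60  59  60  61  62  63  49  90  94 133 193 142 129 129
208 159 210 210 209 210 212 153  71  76  75  75  77  76  76  76  75  75  75  76  75  75  59  83 118 116 192 142 126 129
212 153 209 208 207 209 211 151  76  77  75  75  76  77  75  76  76  74  75  74  75  75  61  83 132 110 192 140 128 129
216 139 209 210 209 208 208 155  71  77 129 148 161 155  77  75  75 137 149 155 153  75  62  74 143 114 192 145 128 128
220 138 207 209 209 209 209 154  75  79 167 169 171 171  78  76  74 159 175 174 167  76  65  62 139 105 191 163 129 126
224 143 208 209 209 208 207 162  76  78 161 168 169 168  85  75  75 139 166 166 167  77  68  53 134  95 191 166 128 128
228 141 208 208 207 208 206 164  79  76 101 105  85  78  75  75  75  74  75  75  74  75  69  48 140  81 191 165 129 128
232 133 205 208 207 
[... 2483 characters left out ...]
  74 192 189 145
316 185 185 184 182 182 181 184 185 186 187 186 189 193 191 192 190 187 186 186 187 190 188 187 189 178  81 191 191 191
320 163 160 155 136 144 144 139 139 139 139 136 152 151 156 134 123 126 125 112 106 101  98  99  91  92  64  90  92 100
324  68  66  69  68  65  62  66  69  69  69  66  67  68  65  67  68  65  66  68  64  66  69  68  67  65  68  69  71  69
328  62  69  69  63  69  64  65  67  69  66  70  65  70  65  71  63  70  59  66  71  67  69  64  65  67  68  65  69  68
332  62  70  62  66  68  69  64  72  67  68  69  64  66  67  70  70  66  68  68  65  66  67  65  66  63  69  69  67  69
[360.59172618 285.35143689] [361.84042723 328.0401826 ] [442.01900174 242.60919191]
```

```bash
python3 - <<'E'
from h import *
a=cv2.imread('pics/top0.png');t=snap('top','topD.png');c=cv2.imread('pics/topD.png')
for im in(a,c):
  g=cv2.cvtColor(im,cv2.COLOR_BGR2GRAY)
  for r in range(146,186,3): print(r,' '.join('%3d'%v for v in g[r,362:410:3]))
  print()
d=cv2.absdiff(cv2.GaussianBlur(a,(3,3),0),cv2.GaussianBlur(c,(3,3),0)).max(2)
m=(d>14).astype(np.uint8);_,_,st,ce=cv2.connectedComponentsWithStats(m)
for s,b in zip(st[1:],ce[1:]):
  w=ray(t,*b,.0)
  if 20<s[4] and .2<w[0]<1.1 and -.9<w[1]<.9 and s[1]>40: print(s.tolist(),np.round(w[:2],3),a[int(b[1]),int(b[0])],c[int(b[1]),int(b[0])])
E
```

```text
146 211 209 211 206 178 170 165 158 159 164 168 180 203 206 204 184
149 212 211 205 177 168 134 102  87  85  98 130 162 175 200 199 179
152 209 207 182 166 122 150 191 195 189 160  99 102 163 176 198 183
155 207 196 169 147 189 210 210 208 206 206 196 115 110 167 183 182
158 208 179 167 182 211 208 208 208 208 206 205 192  97 156 173 184
161 205 165 170 204 210 208 207 209 210 208 208 205 152 139 170 182
164 198 154 170 203 208 208 207 209 208 207 208 208 187 140 170 184
167 197 145 168 191 209 208 208 209 208 207 206 207 190 151 173 186
170 203 124 165 178 207 209 207 206 206 209 208 209 182 167 184 186
173 207 158 142 165 181 207 207 209 208 208 209 196 171 172 200 184
176 208 199 111 152 167 177 195 206 205 204 188 169 168 186 207 185
179 208 207 182 104 137 163 164 163 168 169 167 160 151 201 207 189
182 211 208 206 191 126  99 129 143 146 143 124 155 202 207 209 192
185 209 209 205 204 203 190 160 148 154 171 198 210 210 207 205 193

146 210 209 210 206 178 169 164 157 158 163 168 179 202 206 203 183
149 212 210 204 176 167 133 102  86  85  97 130 162 174 199 199 179
152 209 207
[... 1307 characters left out ...]
]
[197, 207, 12, 22, 226] [0.571 0.38 ] [53 51 52] [151 153 151]
[625, 207, 15, 12, 120] [ 0.564 -0.671] [77 73 71] [19 18 19]
[357, 214, 20, 15, 260] [ 0.556 -0.018] [82 76 70] [185 173 163]
[386, 214, 18, 13, 217] [ 0.557 -0.087] [82 76 71] [188 176 166]
[306, 227, 11, 5, 35] [0.538 0.116] [154 147 140] [179 169 157]
[200, 229, 4, 18, 54] [0.523 0.383] [183 174 161] [153 155 153]
[283, 230, 12, 6, 42] [0.53 0.17] [159 151 141] [179 169 157]
[386, 235, 19, 14, 239] [ 0.504 -0.086] [83 78 72] [170 159 151]
[359, 239, 20, 11, 202] [ 0.499 -0.021] [84 78 72] [186 174 164]
[631, 245, 9, 8, 59] [ 0.478 -0.666] [76 72 69] [23 23 21]
[388, 258, 13, 14, 145] [ 0.449 -0.082] [85 79 73] [188 176 166]
```

arm_command:
  steps:
    - {"slide":[0,0.055,0],"rot":[0,0,0],"grip":0.5}
    - {"slide":[0,0.055,0],"rot":[0,0,0],"grip":0.5}
    - {"slide":[0,0.055,0],"rot":[0,0,0],"grip":0.5}
    - {"slide":[0,0.055,0],"rot":[0,0,0],"grip":0.5}
    - {"slide":[0,0.055,0],"rot":[0,0,0],"grip":0.5}
    - {"slide":[0,0.055,0],"rot":[0,0,0],"grip":0.5}
    - {"slide":[0,0.055,0],"rot":[0,0,0],"grip":0.5}
    - {"slide":[0,0.05,0],"rot":[0,0,0],"grip":0.5}

```text
time: 51.65
ee_pos: [0.4595, 0.0502, 0.4025]
eef_rot: [0.691, 0.723, -0.0, 0.001]
ft_force: [1.3, -0.3, -0.5]
width: 0.0437
grip_force: 0.0
```

```bash
python3 - <<'E'
from h import *
print(sensors.read_state()['ee_pos'])
for n in('wrist','top','side'):
  p=snap(n,n+'E.png')
  for q in('offcut_4','scrap_bin'):
   for d in eyes.look_for(q,p):
    b=d['bbox'];print(n,q,np.round(b).tolist(),round(d['conf'],2),np.round(ray(p,(b[0]+b[2])/2,(b[1]+b[3])/2,.02)[:2],3),p['pixels'][int((b[1]+b[3])/2),int((b[0]+b[2])/2)])
E
```

```text
[0.45952656 0.05020295 0.40247107]
wrist offcut_4 [335.0, 265.0, 352.0, 296.0] 0.93 [ 0.503 -0.081] [179 190 199]
wrist offcut_4 [370.0, 229.0, 384.0, 254.0] 0.78 [ 0.552 -0.014] [188 200 210]
wrist offcut_4 [304.0, 341.0, 328.0, 364.0] 0.74 [ 0.465 -0.214] [171  70 207]
wrist offcut_4 [342.0, 229.0, 351.0, 253.0] 0.55 [ 0.504 -0.015] [193 205 215]
wrist offcut_4 [366.0, 267.0, 383.0, 273.0] 0.49 [ 0.552 -0.062] [77 76 76]
wrist scrap_bin [282.0, 208.0, 420.0, 298.0] 0.93 [ 0.513 -0.035] [71 79 86]
wrist scrap_bin [288.0, 2.0, 443.0, 26.0] 0.2 [0.51  0.301] [165 166 160]
top offcut_4 [225.0, 190.0, 267.0, 198.0] 0.34 [0.623 0.272] [ 96 102 110]
top scrap_bin [225.0, 189.0, 268.0, 199.0] 0.29 [0.623 0.271] [104 112 119]
top scrap_bin [171.0, 192.0, 236.0, 287.0] 0.25 [0.514 0.372] [135 136 135]
side offcut_4 [325.0, 208.0, 328.0, 224.0] 0.74 [ 0.499 -0.069] [190 203 216]
side offcut_4 [342.0, 212.0, 356.0, 223.0] 0.53 [ 0.447 -0.062] [102 103 102]
side offcut_4 [334.0, 187.0, 352.0, 199.0] 0.52 [ 0.462 -0.187] [ 82  55 100]
side offcut_4 [302.0, 206.0, 309.0, 221.0] 0.45 [ 0.548 -0.074] [164 174 184]
side scrap_bin [278.0, 192.0, 372.0, 249.0] 0.8 [ 0.501 -0.046] [196 210 224]
```

```bash
python3 - <<'E'
from h import *
t=snap('top')
I=[cv2.imread(f'pics/top{k}.png').astype(int) for k in '0ABCDE']
# for each later image: pixels differing from every... aggregate: stable new = min over later imgs of diff to top0, counting only pairs agreeing
L=np.array(I[1:]);D=np.abs(L-I[0]).max(3)
nmin=D.min(0)
m=(nmin>12).astype(np.uint8);_,_,st,ce=cv2.connectedComponentsWithStats(m)
for s,b in zip(st[1:],ce[1:]):
  if s[4]>10: print('always-diff',s.tolist(),np.round(ray(t,*b,.0)[:2],3),np.median(L[:,int(b[1]),int(b[0])],0))
# wrist lower half
a=cv2.imread('pics/w5.png')[300:].astype(int);e=cv2.imread('pics/wristE.png')[300:].astype(int)
d=(np.abs(a-e).max(2)>40).astype(np.uint8);_,_,st,ce=cv2.connectedComponentsWithStats(d)
print([(s[:4].tolist(),int(s[4])) for s in st[1:] if s[4]>60])
E
```

```text
always-diff [277, 166, 16, 4, 32] [0.694 0.18 ] [180. 170. 158.]
always-diff [246, 170, 4, 22, 64] [0.661 0.273] [100.  95.  89.]
always-diff [244, 171, 15, 70, 513] [0.574 0.261] [52. 50. 49.]
always-diff [300, 171, 14, 4, 40] [0.68  0.125] [179. 169. 157.]
always-diff [304, 187, 15, 4, 35] [0.639 0.115] [180. 170. 157.]
always-diff [223, 188, 22, 13, 240] [0.627 0.305] [41. 39. 39.]
always-diff [259, 189, 8, 7, 32] [0.633 0.236] [167. 159. 146.]
always-diff [303, 196, 15, 4, 42] [0.617 0.118] [178. 168. 156.]
always-diff [198, 208, 11, 20, 184] [0.571 0.38 ] [150. 152. 151.]
always-diff [357, 214, 19, 15, 231] [ 0.555 -0.018] [185. 173. 163.]
always-diff [386, 215, 17, 12, 188] [ 0.556 -0.087] [188. 176. 167.]
always-diff [200, 228, 3, 19, 47] [0.523 0.383] [152. 154. 153.]
always-diff [386, 236, 19, 13, 208] [ 0.504 -0.086] [170. 159. 151.]
always-diff [359, 240, 19, 10, 172] [ 0.499 -0.021] [186. 174. 164.]
always-diff [388, 258, 13, 13, 125] [ 0.449 -0.082] [188. 176. 166.]
always-diff [383, 464, 20, 16, 70] [-0.019 -0.061] [106. 121. 128.]
always-diff [401, 468, 9, 12, 24] [-0.022 -0.088] [ 92. 104. 110.]
[([270, 30, 108, 31], 2885), ([575, 33, 25, 36], 581), ([42, 36, 14, 13], 89), ([561, 145, 16, 35], 179)]
```

```bash
python3 - <<'E'
from h import *
t=snap('top')
for k in 'AE':
  im=cv2.imread(f'pics/top{k}.png');hsv=cv2.cvtColor(im,cv2.COLOR_BGR2HSV)
  m=((hsv[...,2]>148)&(hsv[...,1]<60)).astype(np.uint8);_,_,st,ce=cv2.connectedComponentsWithStats(m)
  for s,b in zip(st[1:],ce[1:]):
    if 40<s[4]<350 and max(s[2],s[3])<30 and (b[0]>425 or b[1]>300 or b[0]<165): print(k,s.tolist(),np.round(ray(t,*b,.02)[:2],3),im[int(b[1]),int(b[0])])
p=snap('side');s0=cv2.imread('pics/side0.png')
for n in('offcut_4',):
  for f in('wrist',):
    w=snap(f)
print(np.round(ray(t,639,240,0),2),np.round(ray(t,0,240,0),2),np.round(ray(t,320,0,0),2))
E
```

```text
A [627, 11, 13, 13, 88] [ 1.069 -0.721] [169 163 157]
A [85, 31, 25, 13, 248] [1.037 0.655] [181 175 170]
A [471, 55, 8, 10, 46] [ 0.963 -0.301] [161 156 153]
A [0, 94, 18, 29, 255] [0.855 0.869] [153 152 149]
A [45, 127, 11, 16, 95] [0.78  0.755] [157 151 146]
A [51, 152, 23, 22, 164] [0.708 0.726] [186 175 168]
A [59, 172, 10, 9, 50] [0.672 0.716] [166 158 152]
A [68, 181, 17, 13, 105] [0.646 0.683] [184 173 167]
A [476, 183, 28, 26, 190] [ 0.611 -0.315] [186 183 177]
A [46, 299, 13, 15, 77] [0.362 0.721] [178 169 161]
A [4, 325, 10, 9, 55] [0.311 0.819] [148 144 140]
E [627, 11, 13, 13, 88] [ 1.069 -0.721] [168 162 156]
E [85, 31, 25, 13, 248] [1.037 0.655] [180 175 169]
E [471, 56, 8, 9, 45] [ 0.963 -0.301] [159 155 152]
E [0, 94, 18, 29, 251] [0.855 0.869] [153 152 149]
E [45, 127, 11, 16, 95] [0.78  0.755] [156 151 146]
E [51, 152, 23, 22, 164] [0.708 0.726] [185 175 167]
E [16, 158, 15, 13, 100] [0.705 0.816] [156 146 139]
E [59, 172, 10, 9, 50] [0.672 0.716] [165 157 151]
E [476, 183, 28, 26, 186] [ 0.611 -0.315] [186 182 177]
E [0, 184, 11, 10, 58] [0.643 0.856] [184 174 166]
E [94, 235, 18, 19, 102] [0.506 0.612] [183 173 167]
E [79, 255, 16, 20, 99] [0.459 0.647] [177 167 160]
E [4, 325, 10, 9, 53] [0.311 0.819] [147 143 140]
[ 0.5  -0.68  0.  ] [0.52 0.87 0.  ] [1.15 0.08 0.  ]
```

```bash
python3 - <<'E'
from h import *
w=snap('wrist');im=w['pixels']
for q in('offcut_2','offcut_4'):
  t=snap('side')
  print(q,[(np.round(d['bbox']).tolist(),round(d['conf'],2)) for d in eyes.look_for(q,t)])
# mat area of the picture with the arm on the left: anything standing out
g=cv2.imread('pics/topA.png');s=cv2.medianBlur(g,41)
d=cv2.absdiff(g,s).max(2);m=(d>18).astype(np.uint8);_,_,st,ce=cv2.connectedComponentsWithStats(m)
T=snap('top')
for a,b in zip(st[1:],ce[1:]):
  if 25<a[4]<600 and b[0]>425 and b[1]>60: print(a.tolist(),np.round(ray(T,*b,.01)[:2],3),g[int(b[1]),int(b[0])])
E
```

```text
offcut_2 [([342.0, 209.0, 355.0, 222.0], 0.69), ([332.0, 183.0, 349.0, 198.0], 0.68), ([300.0, 204.0, 310.0, 222.0], 0.55), ([324.0, 205.0, 332.0, 222.0], 0.49)]
offcut_4 [([322.0, 206.0, 333.0, 221.0], 0.65), ([345.0, 209.0, 357.0, 223.0], 0.65)]
[611, 49, 29, 39, 551] [ 0.931 -0.695] [31 32 32]
[470, 53, 20, 18, 178] [ 0.961 -0.316] [76 77 77]
[481, 53, 50, 23, 310] [ 0.949 -0.387] [ 48  48 125]
[461, 182, 44, 40, 377] [ 0.598 -0.301] [187 183 178]
[480, 229, 29, 27, 507] [ 0.499 -0.321] [122 116 110]
[444, 248, 20, 20, 232] [ 0.462 -0.223] [168  78 139]
[580, 403, 18, 20, 175] [ 0.108 -0.511] [ 87 106 121]
[560, 428, 15, 26, 281] [ 0.046 -0.454] [131 140 146]
[635, 452, 5, 23, 65] [-0.003 -0.608] [60 79 95]
```

```bash
python3 - <<'E'
from h import *
print(order.close_job())
E
```

```text
the job is handed in; nothing more can be done
None
```

I handed the job in, but it is probably not a full pass: the hexagonal offcut (offcut_4), which I released over the bin, was missing at the final check and I couldn't find it anywhere; the other five offcuts are in the bin, the lever is level, the lock pin is fully home and released, and the other parts are still in the tray.

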